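Stand a tool plate in its slotted stand and lock the keeper

TASK

Put the flat steel tool plate away upright in the slotted stand: first lay it on the sloping rest with its tongue end down against the stop and let go, then take it again by its top edge and lower it, without dropping it, tongue down into the slot until it is fully home. Then swing the keeper bar all the way over the top of the plate, let go, and leave the loose things lying about where they are.

Things in the scene. Friction and masses are not known exactly. Their poses are not given: they have to be found in the camera images.
- tool_plate: steel plate 64 mm wide (its x), 110 long (y), 10 thick (z), 0.2 to 0.4 kg. The last 12 mm at its -y end are a narrower tongue, 48 mm wide, centred; the +y end is the plain top edge. Starts flat on the table, tongue towards world -y within 0.5 rad. Origin: middle of the 64 x 110 mm underside
- plate_center (a point): point of the plate at half length, width and thickness
- plate_foot (a point): middle of the plate's tongue end face (55 mm from plate_center towards the plate's -y)
- plate_top (a point): middle of the plate's top edge face (55 mm from plate_center towards the plate's +y)
- sloping_rest: fixed rest, base 60 x 100 x 8 mm; an aluminium slope 40 mm wide climbs at 55 deg to the rest's +y; foot of slope at y -30, z 25 mm, with a 14 mm stop lip square to it. Slope is 70 mm long: the plate on it, tongue at the stop, overhangs 40 mm at the top, 12 mm each side, free above and below for fingers on both faces or sides. Origin: on the table under the middle, z up
- rest_stop (a point): where plate_foot lies when the plate lies properly on the slope, tongue against the stop (5 mm out of the slope surface, at the stop, mid width)
- rest_seat (a point): where plate_center lies when the plate lies properly on the slope (55 mm up the slope from rest_stop)
- slot_stand: fixed grey stand, base 134 x 70 x 12 mm, with two facing upright C channels, 75 mm high above it: one vertical slot 68 mm wide (stand's x), 13 mm thick (stand's y), its middle 44 mm open on both faces; channel tops flare out, up to 95 mm above the table. Top edge of a plate fully home is 122 mm above the table. Origin: centre of the underside, right under the slot; z up
- slot_floor (a point): centre of the slot's floor, 12 mm above the table; plate_foot lies here when the plate is home
- slot_mouth (a point): centre of the slot at the top of its straight part, 75 mm above slot_floor, below the flared lead-in
- keeper_pivot (a point): vertical axis of the keeper bar, on a 14 mm post 54 mm from the slot's centre towards the stand's -x, at the height of the bar's underside, 125 mm above the table
- keeper_pin (a point): centre of the top of the black upright finger pin on the keeper bar (pin 12 mm diameter, 28 mm tall above the bar, top 161 mm above the table, axis 45 mm from keeper_pivot). Bar 14 mm wide, 8 mm thick, reaching 65 mm from the pivot; its underside passes 3 mm above a plate that is home
- keeper (a joint): keeper bar's angle about the vertical axis at keeper_pivot, rad: 0 = closed, bar along the stand's +x over the slot (end stop); grows as it opens, counter-clockwise from above, via the stand's +y, up to 2.7. Starts at 1.9 to 2.4; stays where it is left (light friction, under 1 N at the pin)
- tape_blue: bystander: blue roll of tape, 68 mm across, 19 mm high, loose; origin centre of underside
- screwdriver_slot: bystander: screwdriver 155 mm long lying, 26 mm thick, loose; origin under its middle
- flush_cutters: bystander: small pliers with yellow handles, 112 x 43 x 10 mm, loose; origin under its middle

How it is judged:
On the way, in this order (a step that is already met when the one before it is completed fails the run):
1. the plate lies on the sloping rest, tongue end at the stop, let go (distance between plate_center and rest_seat below 0.02 m and distance between plate_foot and rest_stop below 0.02 m and contact force between the fingers and tool_plate below 0.1 N and linear speed of tool_plate below 0.02 m/s), for 0.2 s.
2. the plate stands upright in the slot, tongue down, fully home (z of plate_foot in the frame of slot_floor below 0.004 m and horizontal distance between plate_foot and slot_floor below 0.006 m and angle between tool_plate's own y axis and vertical below 0.06 rad), for 0.2 s.
3. the keeper bar is swung over the plate (value of joint keeper below 0.12 rad), for 0.2 s.
At the end, for the whole second after the job is handed in: the plate stands at rest in the slot, tongue down, its foot within 4 mm of the slot floor in height and 6 mm of its centre, upright within 0.06 rad; the keeper bar is over it, within 0.12 rad of its end stop (all of step 2 and value of joint keeper below 0.12 rad and linear speed of tool_plate below 0.02 m/s); the robot touches nothing.
It fails at once if a bystander is shifted by more than 25 mm (distance of any of tape_blue, screwdriver_slot, flush_cutters from where it was at the start of the episode above 0.025 m).
It fails at once if the plate is dropped down the slot (faster than 0.5 m/s there) (horizontal distance between plate_foot and slot_floor below 0.015 m and z of plate_foot in the frame of slot_floor below 0.085 m and linear speed of tool_plate above 0.5 m/s).
It also fails if it takes over 72 s, if anything falls off the work surface, if the arm or the gripper's body presses on something with over 40 N, if the wrist force passes 120 N, or if a joint passes its speed limit or range.

ROBOT

A 7-joint arm with a two-finger parallel gripper is mounted at the origin on a cart in front of the work surface, level with it; the furniture and walls round the work are solid. World frame = base frame: x ahead of the robot, y to its left, z up, the work surface at z = 0. Lengths are in m, angles in rad, forces in N, time in s.
With the tool pointing down it reaches from about 0.425 to 0.875 m from the base axis. Payload 8.4 kg.
Tool frame: the origin (TCP) lies between the finger pads; the fingertips stand tips_ahead ahead of it and the grasp point (between the pads) is the TCP (tips_ahead is the distance from the TCP to the fingertips, in m); z points along the fingers, y is the direction in which the jaws open and shut (so a half turn about z gives the same grasp; the last joint's range is limited). The gripper opens to 85 mm and grips with 20 to 120 N. Pads are 22 mm wide; open, the fingers measure 114 mm over their backs; the gripper's body (76 mm by 85 mm) begins 54 mm behind the grasp point. The pads swing forward as they close: fully open they stand 13 mm farther back than shut.
Start: joints at [1.247, 0.333, 0.04, 1.465, -0.013, 1.343, -0.059], TCP at [0.145, -0.634, 0.25] pointing down, gripper open.
Joint ranges: [-2.58, 2.58], [-0.38, 2.09], [-1.3, 1.39], [0.25, 2.4], [-1.5, 4.64], [0.08, 2.09], [-2.65, 2.65]. Speed limits (rad/s): [2.22, 2.22, 2.79, 2.79, 3.14, 3.14, 3.14].

INTERFACE

Orientations are given as a 3x3 rotation matrix whose columns are the frame's x, y, z axes.
In Python, from station import * gives the robot as it stands.
- The arm moves only by the shell command python3 -m crank 'ROWS' [FORCE]. ROWS is JSON, one flat list of numbers, 5 for each row, row after row: the shift along the world's x, y, z in units of 0.15 m (1.0 is 0.15 m), then the turn about the world's z in units of 2 pi rad (1.0 is 2 pi rad), then the opening, from 0 (shut) to 1 (fully open). A call has 1 to 10 rows; each row shifts and turns the commanded pose from where the row before left it; what a row does not reach is not made up. A row lasts 1/10 s, in which the tool goes at most 50 mm and 8.59 degrees, less where a joint would pass 70% of its speed; a pose out of reach is approached as far as the arm can. A call with a number of a shift or a turn outside -1 to 1 is refused whole. A call with a gripper value outside its range is refused whole. The fingers move at their own pace and stop on an object; FORCE is the grip in N (left out, the last holds). Time passes only in rows, so rows that do not move let the fingers close. It gives the time, the measured TCP pose, the force and the opening at its end, in the units of the state.
- get_state(): the state, without advancing time (a new reading comes with each control period).
- snapshot(name): name is "side" or "top" or "wrist"; returns (picture, depth): 384x512x3 uint8, red, green, blue; 384x512 float32, m along the optical axis (not along the pixel's ray), 0 where there is no reading.
- get_calibration(name): a dict with "fx", "fy", "cx", "cy" (pixels), "rvec" (rotation vector, rad) and "tvec" (3), from world to camera coordinates, as OpenCV has them. Camera axes: x right, y down, z forward; pixel columns grow to the right and rows downward; lengths in m; the calibration is good to about 2 mm. A picture is of the moment at which its call begins: read the wrist's pose just before it. get_calibration takes no time and is no camera call; for the wrist camera it gives the pose at the moment of the call.
- sign_off(): hands the job in, once; it reports no verdict.
The state is a dict: "t": time; "joint_pos": joint angles; "joint_velocities": joint speeds; "tau": joint torques, N m; "tool_pos": TCP position; "orientation": TCP orientation; "ft_force": force on the tool from outside, world axes, zero at the start; "moment": the same for the moment, N m; "opening": opening from 0.0 (shut) to 1.0 (fully open).
Only numpy, scipy, OpenCV 4.12 (cv2) and the standard library are available. Lean on these libraries where they do the work, as an engineer would, in place of code of your own. Each camera call takes 0.05 s, during which the arm holds its last target.

## Working session

There is one attempt and no reset: what is moved stays moved. The work goes in short steps, Python scripts to look and compute and a shell command to move; the robot and the scene stay as the last step left them, time stands still between calls to the robot, and variables do not carry over. Pictures are saved under pics/ and viewed, and the job is handed in when it is done.

```bash
ls; mkdir -p pics; cat > h.py <<'E'
from station import *
import numpy as np, cv2
def cal(n):
    c=get_calibration(n);K=np.array([[c['fx'],0,c['cx']],[0,c['fy'],c['cy']],[0,0,1.]])
    R=cv2.Rodrigues(np.array(c['rvec'],float))[0];t=np.array(c['tvec'],float).ravel();return K,R,t
def ray(c,u,v,z):
    K,R,t=c;d=R.T@np.linalg.inv(K)@np.array([u,v,1.]);o=-R.T@t;return o+d*(z-o[2])/d[2]
def proj(c,P):
    K,R,t=c;q=K@(R@np.array(P,float)+t);return q[:2]/q[2]
def cloud(c,D):
    K,R,t=c;v,u=np.mgrid[:D.shape[0],:D.shape[1]]
    X=np.stack([(u-K[0,2])/K[0,0]*D,(v-K[1,2])/K[1,1]*D,D],-1)
    P=(X-t)@R;P[D<=0]=np.nan;return P
def snap(n,name):
    c=cal(n);I,D=snapshot(n);cv2.imwrite(f'pics/{name}.png',I[...,::-1]);np.savez(f'pics/{name}.npz',I=I,D=D,K=c[0],R=c[1],t=c[2]);return I,D,c
def load(name):
    z=np.load(f'pics/{name}.npz');return z['I'],z['D'],(z['K'],z['R'],z['t'])
E
python3 - <<'E'
from h import *
print(get_state())
for n in ('side','top','wrist'): 
    I,D,c=snap(n,n+'0'); print(n,-c[1].T@c[2],c[1][2])
E
```

```text
pics
{'t': 0.0, 'joint_pos': array([ 1.24683116,  0.33394569,  0.03987506,  1.46626265, -0.01340737,
        1.34331474, -0.05851583]), 'joint_velocities': array([-1.45248615e-03, -7.11495071e-04, -1.19364406e-03,  5.06064484e-04,
       -5.38592224e-06,  1.17222090e-03,  5.35914768e-04]), 'tau': array([-7.55281071e-04, -6.58554840e+01,  1.36492912e+00, -4.05559659e+01,
        1.67569157e-02,  1.26266439e-02,  6.64492291e-05]), 'tool_pos': array([ 0.14475083, -0.63323954,  0.24940299]), 'orientation': array([[ 9.74854426e-01,  2.22842146e-01, -4.74739367e-04],
       [ 2.22842626e-01, -9.74853127e-01,  1.59522834e-03],
       [-1.07317049e-04, -1.66090758e-03, -9.99998615e-01]]), 'ft_force': array([-0.73737848, -1.03692223,  0.91856047]), 'moment': array([-0.00351894, -0.03298245,  0.08414777]), 'opening': 1.0004257179660447}
side [-0.08209483  0.80691756  0.64607607] [ 0.51979876 -0.73843476 -0.42956182]
top [ 0.48418705 -0.10125299  1.35413141] [ 0.0596804  -0.01593827 -0.99809029]
wrist [ 0.2195602  -0.61757957  0.37342862] [-0.28899198 -0.06505795 -0.95511837]
```

View pics/top0.png

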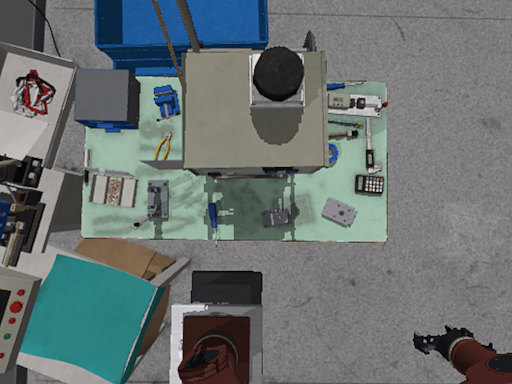

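View pics/side0.png

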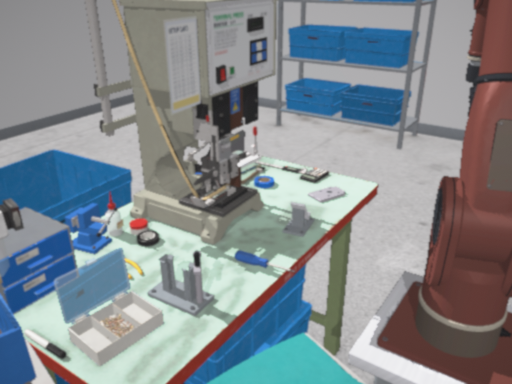

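View pics/wrist0.png

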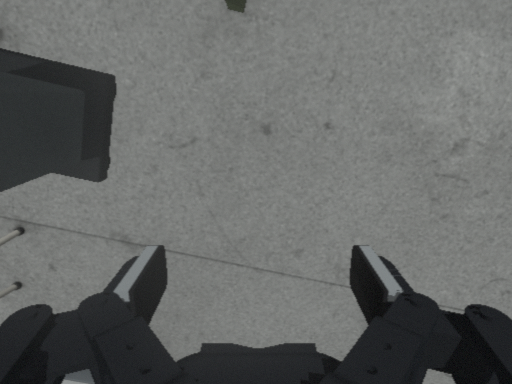

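```bash
python3 - <<'E'
from h import *
I,D,c=load('top0')
cr=I[130:245,120:395];cv2.imwrite('pics/topcrop.png',cv2.resize(cr,None,fx=2.9,fy=2.9,interpolation=cv2.INTER_CUBIC)[...,::-1])
P=cloud(c,D)
for u,v in [(340,212),(275,217),(158,200),(213,215),(333,155),(163,147),(300,215),(390,160),(150,230)]: print(u,v,P[v,u].round(3), I[v,u])
Is,Ds,cs=load('side0')
cr=Is[140:330,120:380];cv2.imwrite('pics/sidecrop.png',cv2.resize(cr,None,fx=3,fy=3,interpolation=cv2.INTER_CUBIC)[...,::-1])
E
```

```text
340 212 [ 0.482 -0.427  0.014] [52 56 58]
275 217 [ 0.461 -0.194  0.07 ] [76 76 80]
158 200 [0.513 0.212 0.021] [65 68 70]
213 215 [0.464 0.019 0.025] [23 44 90]
333 155 [ 0.683 -0.4    0.02 ] [ 81  89 119]
163 147 [0.702 0.204 0.004] [136 158 144]
300 215 [ 0.469 -0.287  0.003] [125 140 127]
390 160 [ 0.768 -0.872 -0.694] [122 121 122]
150 230 [0.407 0.241 0.003] [147 172 155]
```

View pics/topcrop.png

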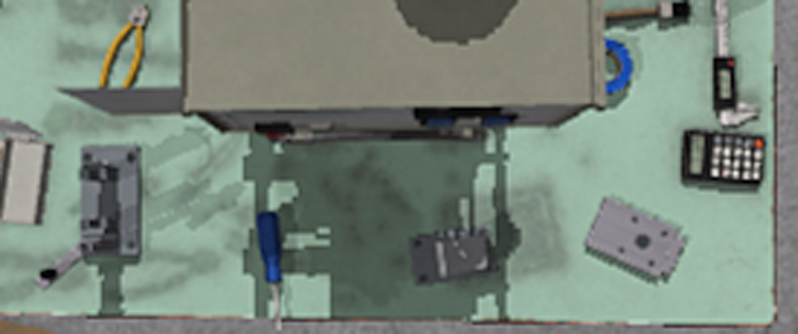

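View pics/sidecrop.png

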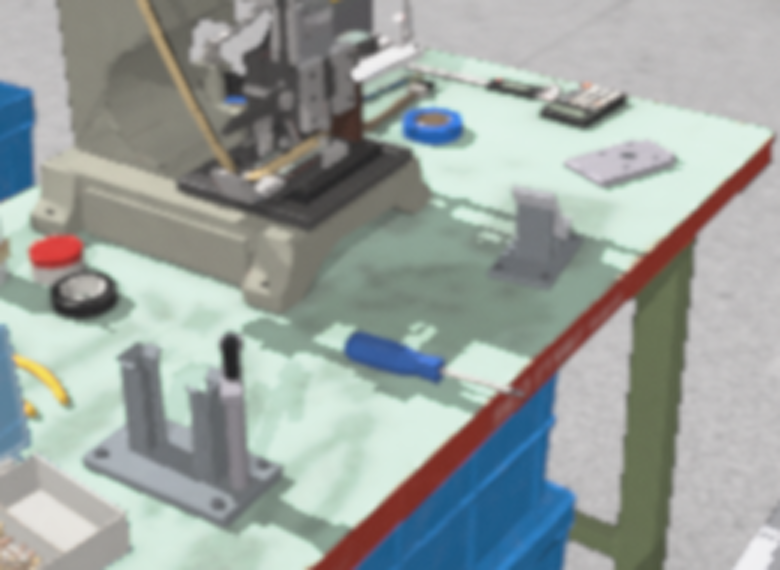

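```bash
python3 - <<'E'
from h import *
I,D,c=load('top0');P=cloud(c,D)
np.set_printoptions(linewidth=250)
print('rest z mm');print((P[205:232:1,258:294:2,2]*1000).round(0))
print(P[217,258:294:4,1].round(3),P[205:232:4,275,0].round(3))
def comp(mask,name):
    n,l,s,ce=cv2.connectedComponentsWithStats(mask.astype(np.uint8))
    for i in range(1,n):
        if s[i,4]>40: 
            q=P[l==i]; print(name,s[i],np.nanmean(q,0).round(3),np.nanmin(q,0).round(3),np.nanmax(q,0).round(3))
M=(P[...,2]>0.006)&(P[...,2]<0.2)&(P[...,0]<0.57)&(P[...,0]>0.38)&(P[...,1]<0.45)&(P[...,1]>-0.6)
comp(M,'obj')
hs=cv2.cvtColor(I,cv2.COLOR_RGB2HSV)
B=(hs[...,0]>100)&(hs[...,0]<125)&(hs[...,1]>120)&(abs(P[...,2])<0.06);comp(B,'blue')
Y=(hs[...,0]>18)&(hs[...,0]<32)&(hs[...,1]>140)&(abs(P[...,2])<0.06);comp(Y,'yel')
E
```

```text
rest z mm
[[ 4.  5.  2.  3.  3.  4.  1.  2.  3.  6.  4.  9.  6.  4. -0.  3.  3.  4.]
 [ 5. -1. -1. -3.  6.  0.  8.  6. -1.  2.  2.  3. -2.  3.  5.  3.  3.  4.]
 [ 6.  1.  0.  4. -0.  2. -1. nan  2.  6. -2.  4. -1.  1.  4.  1.  2.  3.]
 [ 4.  1.  2.  5.  2.  1.  1. -1.  2.  4. -1.  4.  5.  2.  8.  6.  3. -1.]
 [ 4.  5.  3.  2.  3. -2.  5.  4.  2.  4. -1. 10.  7. 13.  6.  5.  1.  7.]
 [ 1.  1.  3.  1.  3.  2.  5.  1. 10.  5. 14. 11.  9. 12. 16. 12. -2. -0.]
 [ 2. -0.  3.  2.  8. nan 12.  9. 10.  8.  7.  7. 10.  4. 30.  6.  0.  4.]
 [ 4.  1. 10. nan  6. 10. 12.  9.  8. 10. 13. 37. 30. 26. 40.  8. -1.  1.]
 [ 6.  5. 10. 12. 11. 10. 12.  8. 69. 58. 51. 41. 26. 35. 34. 10.  1.  2.]
 [ 3.  0.  9. 15. 12. 13.  7. 84. 77. 65. 55. 38. 29. 35. 35.  7.  3.  3.]
 [ 3.  7. 10.  7. 10.  9.  9. 83. 74. 65. 50. 44. 33. 26. 32. 10.  6. -1.]
 [ 4.  4.  7.  5.  9. 10.  9. 79. 74. 67. 49. 44. 30. 28. 32. 12.  0.  6.]
 [ 2.  7.  7. 10. 10.  7. 10. 83. 79. 66. 61. 48. 36. 29. 33. 11. -3.  3.]
 [ 2. -1. 11. 11. 11.  7. 10. 79. 74. 66. 55. 46. 34. 25. 28. 10.  8.  3.]
 [-1.  1.  7. 13.  9.  9. 15. 84. 77. 70
[... 1707 characters left out ...]
7] [ 1.107 -0.086  0.022] [ 1.061 -0.163 -0.059] [1.28  0.067 0.047]
blue [172  43  19  12 160] [1.06  0.15  0.021] [ 1.054  0.112 -0.057] [1.068 0.18  0.046]
blue [327  83  18   8  94] [ 0.931 -0.404  0.022] [ 0.915 -0.438  0.015] [ 0.945 -0.376  0.032]
blue [170  90  10  24 108] [0.856 0.162 0.023] [0.813 0.148 0.011] [0.906 0.173 0.059]
blue [105 126  32   6 106] [0.76  0.351 0.036] [0.75  0.295 0.02 ] [0.765 0.402 0.06 ]
blue [329 143   9  19  89] [ 0.692 -0.401  0.019] [ 0.661 -0.415  0.006] [ 0.728 -0.385  0.027]
blue [209 203   8  24 150] [0.468 0.02  0.022] [0.425 0.008 0.002] [0.506 0.035 0.031]
yel [155 138  14  22  97] [0.696 0.205 0.01 ] [ 0.658  0.184 -0.   ] [0.735 0.231 0.016]
```

```bash
python3 -c "
import station;print([n for n in dir(station) if n[0]!='_'], getattr(station,'tips_ahead',None))"
python3 -m crank '[0.28,0.175,0,0.018,1, 0.28,0.175,0,0.018,1, 0.28,0.175,0,0.018,1, 0.28,0.175,0,0.018,1, 0.28,0.175,0,0.018,1, 0.28,0.175,0,0.018,1, 0.28,0.175,0,0.018,1, 0.2,0.1,0,0.018,1, 0,0,0,0,1]'
python3 - <<'E'
from h import *
I,D,c=snap('wrist','w1');print(c[0])
E
```

```text
['Unreachable', 'get_calibration', 'get_state', 'sign_off', 'snapshot', 'tips_ahead'] 0.019
t: 1.05
tool_pos: [0.4741, -0.4299, 0.2498]
orientation: [[0.416, 0.909, 0.002], [0.909, -0.416, 0.003], [0.003, 0.001, -1.0]]
ft_force: [-0.2, 0.0, 1.2]
opening: 1.004
[[314.55090154   0.         258.03394437]
 [  0.         314.55090154 189.58789816]
 [  0.           0.           1.        ]]
```

View pics/w1.png

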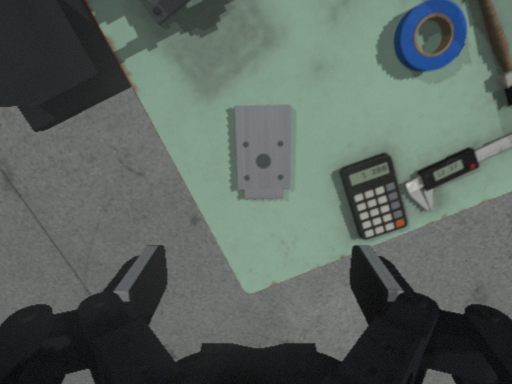

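```bash
cat > plate.py <<'E'
from h import *
def run(name,seed,z=0.010):
    I,D,c=load(name);hs=cv2.cvtColor(I,cv2.COLOR_RGB2HSV).astype(int)
    M=(I[...,1].astype(int)-I[...,0]<8)&(I[...,1]>70)
    n,l,s,ce=cv2.connectedComponentsWithStats(M.astype(np.uint8),connectivity=4)
    i=l[seed[1],seed[0]];m=(l==i).astype(np.uint8);print(s[i])
    cs=max(cv2.findContours(m,cv2.RETR_EXTERNAL,cv2.CHAIN_APPROX_NONE)[0],key=len)[:,0]
    W=np.array([ray(c,u,v,z)[:2] for u,v in cs],np.float32)
    return W,cv2.minAreaRect(W)
if __name__=='__main__':
    W,r=run('w1',(264,125));print(r,cv2.boxPoints(r).round(4))
    s=get_state();o=s['orientation'];print('tool y ang',np.arctan2(o[1,1],o[0,1]))
E
python3 plate.py
```

```text
[ 234  106   57   93 4836]
((0.4830150306224823, -0.4265349209308624), (0.10891272872686386, 0.06298593431711197), 66.33029174804688) [[ 0.4323 -0.4638]
 [ 0.49   -0.4891]
 [ 0.5337 -0.3893]
 [ 0.476  -0.364 ]]
tool y ang -0.43606723164143485
```

```bash
python3 - <<'E'
from h import *
I,D,c=load('w1');P=cloud(c,D);o=np.array([[0.416,0.909,.002],[.909,-.416,.003],[.003,.001,-1]]);t=np.array([.4741,-.4299,.2498])
Q=(P-t)@o
for v in (248,252,258,265):
    for u in (140,150,155,160,357,362,370): print(u,v,D[v,u].round(3),Q[v,u].round(3))
E
```

```text
140 248 1.189 [-0.487 -0.445  0.946]
150 248 0.134 [ 0.011 -0.045 -0.003]
155 248 0.136 [ 0.011 -0.043 -0.001]
160 248 0.136 [ 0.011 -0.041 -0.002]
357 248 0.136 [ 0.011  0.044 -0.001]
362 248 0.135 [ 0.011  0.046 -0.002]
370 248 0.137 [ 0.01   0.05  -0.001]
140 252 1.19 [-0.503 -0.445  0.942]
150 252 0.135 [ 0.01  -0.045 -0.003]
155 252 0.133 [ 0.011 -0.042 -0.005]
160 252 0.136 [ 0.009 -0.041 -0.002]
357 252 0.136 [ 0.009  0.044 -0.002]
362 252 0.132 [ 0.011  0.045 -0.006]
370 252 0.134 [ 0.01   0.049 -0.004]
140 258 0.128 [ 0.01  -0.047 -0.01 ]
150 258 0.127 [ 0.011 -0.042 -0.011]
155 258 0.13 [ 0.009 -0.041 -0.008]
160 258 0.137 [ 0.006 -0.041 -0.001]
357 258 0.137 [ 0.006  0.044 -0.002]
362 258 0.13 [ 0.01   0.044 -0.008]
370 258 0.127 [ 0.011  0.047 -0.01 ]
140 265 0.123 [ 0.01  -0.045 -0.015]
150 265 0.123 [ 0.01  -0.041 -0.015]
155 265 0.13 [ 0.007 -0.041 -0.009]
160 265 0.136 [ 0.004 -0.041 -0.004]
357 265 0.138 [ 0.003  0.045 -0.002]
362 265 0.13 [ 0.007  0.044 -0.009]
370 265 0.123 [ 0.011  0.045 -0.016]
```

```bash
python3 -m crank '[0.033,-0.039,-0.2,0.0037,0.88, 0,0,-0.28,0,0.88, 0,0,-0.28,0,0.88, 0,0,-0.28,0,0.88, 0,0,-0.25,0,0.88, 0,0,-0.11,0,0.88, 0,0,0,0,0.88]'; python3 - <<'E'
from h import *
I,D,c=snap('wrist','w2')
E
```

```text
t: 1.8
tool_pos: [0.4716, -0.4405, 0.0379]
orientation: [[0.408, 0.913, -0.004], [0.913, -0.408, 0.003], [0.001, -0.005, -1.0]]
ft_force: [-0.1, -0.2, 0.1]
opening: 0.877
```

View pics/w2.png

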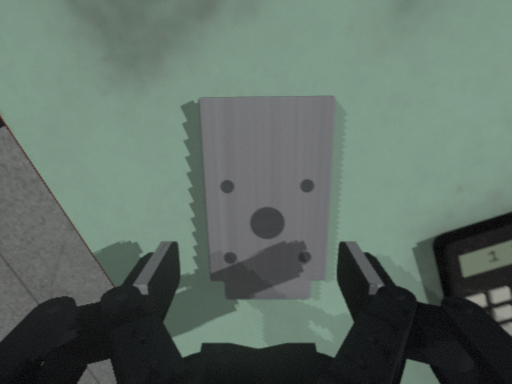

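```bash
python3 - <<'E'
from h import *
I,D,c=load('w2');s=get_state();print(s['tool_pos'],s['orientation'])
o=s['orientation'];t=s['tool_pos']
for n,u,v in [('tl',201,97),('tr',335,96),('bl',225,299),('br',309,299),('hole',267,222)]:
    w=ray(c,u,v,.01);print(n,w.round(4),((w-t)@o).round(4))
E
```

```text
[ 0.47300435 -0.44127274  0.04029685] [[ 4.07286997e-01  9.13299500e-01 -1.15134611e-03]
 [ 9.13300225e-01 -4.07286662e-01  5.22377685e-04]
 [ 8.15936250e-06 -1.26428230e-03 -9.99999201e-01]]
tl [ 0.4783 -0.3637  0.01  ] [ 0.073  -0.0267  0.0303]
tr [ 0.5351 -0.3886  0.01  ] [0.0734 0.0353 0.0303]
bl [ 0.4406 -0.4672  0.01  ] [-0.0369 -0.019   0.0303]
br [ 0.4841 -0.4864  0.01  ] [-0.0367  0.0285  0.0303]
hole [ 0.4812 -0.4336  0.01  ] [0.0104 0.0044 0.0303]
```

```bash
python3 -m crank '[0.049,0.037,0,0,0.88, 0,0,-0.06,0,0.88, 0,0,-0.06,0,0.88, 0,0,-0.04,0,0.88, 0,0,0,0,0.88, 0,0,0,0,0.88]'; python3 -m crank '[0,0,-0.013,0,0.88, 0,0,-0.013,0,0.88, 0,0,0,0,0.88]';python3 - <<'E'
from h import *
print(get_state()['tool_pos'],get_state()['ft_force']);I,D,c=snap('wrist','w3');snap('side','s3')
E
```

```text
t: 2.45
tool_pos: [0.481, -0.4352, 0.0161]
orientation: [[0.406, 0.914, -0.0], [0.914, -0.406, 0.0], [0.0, -0.0, -1.0]]
ft_force: [0.7, -0.4, -0.2]
opening: 0.885
t: 2.75
tool_pos: [0.481, -0.4352, 0.0122]
orientation: [[0.406, 0.914, -0.0], [0.914, -0.406, 0.0], [0.0, -0.0, -1.0]]
ft_force: [0.0, -0.1, -0.4]
opening: 0.881
[ 0.4810237  -0.43516314  0.01221817] [ 0.04852075 -0.08742976 -0.4176889 ]
```

View pics/w3.png

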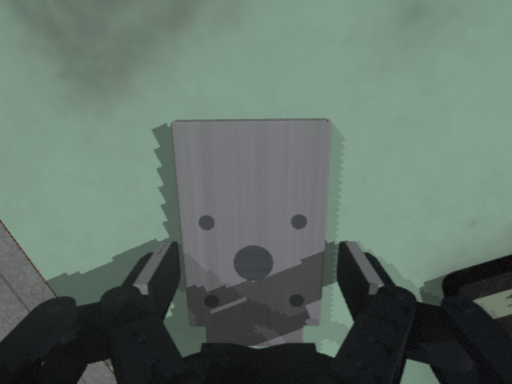

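```bash
python3 -m crank '[0,0,-0.013,0,0.88, 0,0,0,0,0.88]'; python3 -m crank '[0,0,-0.013,0,0.88, 0,0,0,0,0.88]'
```

```text
t: 3.05
tool_pos: [0.4811, -0.4351, 0.0102]
orientation: [[0.406, 0.914, -0.0], [0.914, -0.406, 0.0], [0.0, -0.0, -1.0]]
ft_force: [-0.4, 0.3, -0.3]
opening: 0.882
t: 3.25
tool_pos: [0.4813, -0.4352, 0.0098]
orientation: [[0.406, 0.914, -0.0], [0.914, -0.406, -0.0], [-0.0, 0.0, -1.0]]
ft_force: [-4.1, 3.8, 12.3]
opening: 0.874
```

```bash
python3 -m crank '[0,0,0.038,0,0.88, 0,0,0,0,0.7, 0,0,0,0,0.6, 0,0,0,0,0.5, 0,0,0,0,0.5, 0,0,0,0,0.5]' 25; python3 -m crank '[0,0,0.1,0,0.5, 0,0,0.2,0,0.5, 0,0,0.3,0,0.5, 0,0,0.3,0,0.5,0,0,0.2,0,0.5, 0,0,0,0,0.5]'; python3 - <<'E'
from h import *
I,D,c=snap('wrist','w4');snap('side','s4')
I=cv2.imread('pics/s4.png')[80:300,200:460];cv2.imwrite('pics/s4c.png',cv2.resize(I,None,fx=2.5,fy=2.5))
E
```

```text
t: 3.85
tool_pos: [0.4813, -0.4355, 0.0151]
orientation: [[0.406, 0.914, 0.0], [0.914, -0.406, -0.001], [-0.001, 0.0, -1.0]]
ft_force: [-3.6, 1.8, 9.2]
opening: 0.74
t: 4.45
tool_pos: [0.4832, -0.4366, 0.1852]
orientation: [[0.406, 0.914, 0.006], [0.914, -0.406, -0.006], [-0.002, 0.008, -1.0]]
ft_force: [0.5, -0.6, -2.5]
opening: 0.738
```

View pics/w4.png

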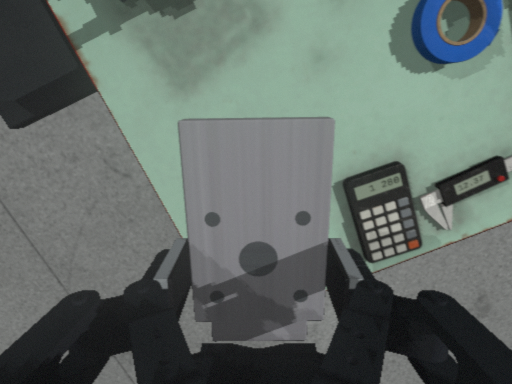

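View pics/s4c.png

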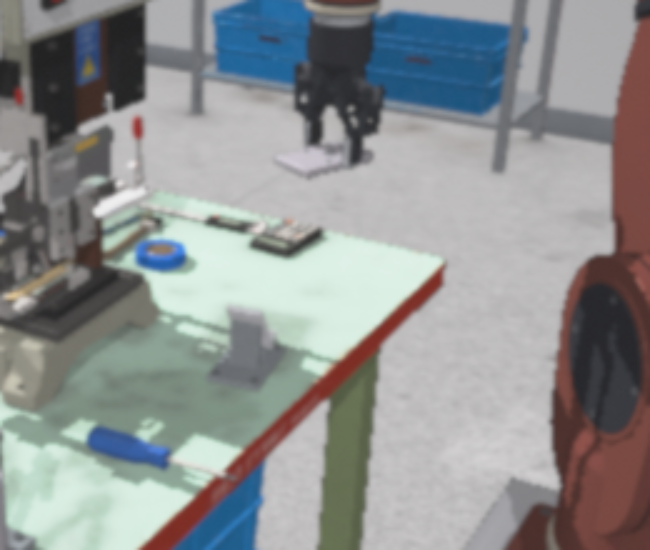

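```bash
python3 -m crank '[-0.043,0.11,0.19,0.021,0.5, -0.043,0.11,0.19,0.021,0.5, -0.043,0.11,0.19,0.021,0.5, -0.043,0.11,0.19,0.021,0.5, 0,0,0,0,0.5, 0,0,0,0,0.5]'; python3 - <<'E'
from h import *
I,D,c=snap('wrist','w5');s=get_state();print(s['tool_pos'],s['orientation'])
E
```

```text
t: 5.15
tool_pos: [0.4549, -0.3691, 0.2918]
orientation: [[-0.108, 0.994, -0.001], [0.994, 0.108, 0.001], [0.001, -0.001, -1.0]]
ft_force: [0.7, 0.3, -3.1]
opening: 0.74
[ 0.45454573 -0.3693586   0.2908779 ] [[-0.10709663  0.99424518 -0.00261274]
 [ 0.99424663  0.1071013   0.00171591]
 [ 0.00198587 -0.00241394 -0.99999511]]
```

View pics/w5.png

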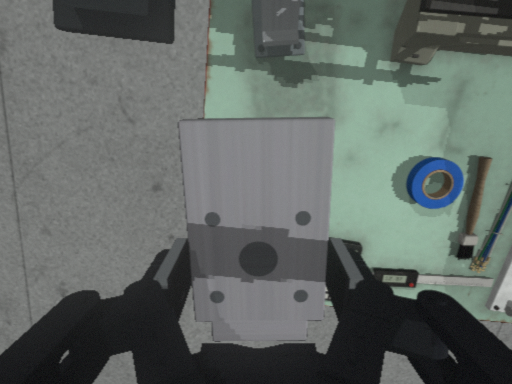

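```bash
python3 -m crank '[0,0.25,0.05,0,0.5, 0,0.25,0.05,0,0.5, 0,0,0,0,0.5, 0,0,0,0,0.5]'; python3 - <<'E'
from h import *
I,D,c=snap('wrist','w6');s=get_state();print(s['tool_pos'],s['orientation'])
I=cv2.imread('pics/w6.png')[0:130,180:380];cv2.imwrite('pics/w6c.png',cv2.resize(I,None,fx=4,fy=4,interpolation=cv2.INTER_CUBIC))
E
```

```text
t: 5.6
tool_pos: [0.4551, -0.2938, 0.3065]
orientation: [[-0.109, 0.994, -0.002], [0.994, 0.109, 0.001], [0.001, -0.002, -1.0]]
ft_force: [0.3, -0.8, -3.4]
opening: 0.736
[ 0.45474625 -0.29478485  0.30637089] [[-0.10791036  0.99415772 -0.00240536]
 [ 0.99415959  0.10791342  0.00118349]
 [ 0.00143615 -0.0022636  -0.99999641]]
```

View pics/w6c.png

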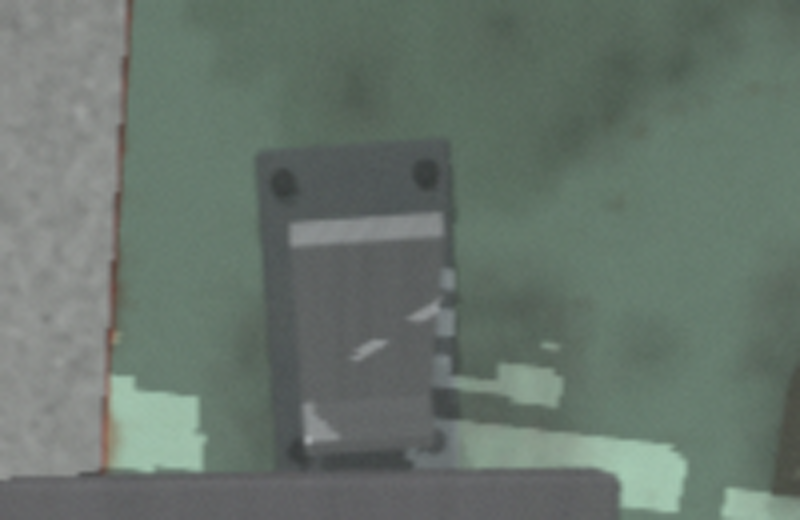

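```bash
python3 - <<'E'
from h import *
I,D,c=load('w6')
f=lambda u,v,z:ray(c,180+u/4,v/4,z)
a=f(258,153,.008);b=f(449,140,.008);l=f(275,468,.008)
print('base far',a,b,np.linalg.norm(a-b),'ang',np.arctan2(*(b-a)[1::-1]));print('left edge dir from y',-np.arctan2((a-l)[0],(a-l)[1]))
e=f(291,247,.0823);g=f(443,236,.0823);print('slope edge',e,g,np.linalg.norm(e-g),'ang',np.arctan2(*(g-e)[1::-1]))
# lip tip height: foot slope z25 + 14*0.574
p=f(305,447,.033);q=f(435,440,.033);print('lip',p,q,np.linalg.norm(p-q),'ang',np.arctan2(*(q-p)[1::-1]))
mid=(a+b)/2;th=np.arctan2(*(b-a)[1::-1])
for th in (th,0.1):
    R=np.array([[np.cos(th),-np.sin(th)],[np.sin(th),np.cos(th)]])
    o=mid[:2]-R@[0,.05];print('origin',o,'th',th)
    for n,w in (('slopeedge',(e+g)/2),('lip',(p+q)/2)): print(n,R.T@(w[:2]-o))
s=get_state();print('tool y',np.arctan2(s['orientation'][1,1],s['orientation'][0,1]))
# plate in hand
P=cloud(c,D);o=s['orientation'];t=s['tool_pos']
Q=(P-t)@o
for u,v in [(200,150),(300,150),(256,130),(256,180),(210,310),(250,335)]: print(u,v,Q[v,u].round(4))
E
```

```text
base far [ 0.42379011 -0.15865405  0.008     ] [ 0.48136713 -0.1487116   0.008     ] 0.058429149249673885 ang 0.1709944920122141
left edge dir from y 0.1559792953934968
slope edge [ 0.4386583  -0.19043226  0.0823    ] [ 0.47716594 -0.183567    0.0823    ] 0.03911482722652674 ang 0.1764295476965356
lip [ 0.4475402 -0.2426149  0.033    ] [ 0.48693523 -0.23618021  0.033     ] 0.03991707848571611 ang 0.16190789022473892
origin [ 0.46108674 -0.20295363] th 0.1709944920122141
slopeedge [-0.00041355  0.01626152]
lip [-0.00014011 -0.03695909]
origin [ 0.45757029 -0.20343303] th 0.1
slopeedge [0.00198073 0.01631718]
lip [ 0.00602867 -0.03674998]
tool y 0.10812425545693871
200 150 [ 0.0526 -0.0226  0.0045]
300 150 [0.0527 0.0185 0.004 ]
256 130 [0.0606 0.0005 0.0055]
256 180 [0.0395 0.0005 0.0054]
210 310 [-0.0254 -0.0218  0.0042]
250 335 [-0.0411 -0.0026  0.0052]
```

View pics/w6.png

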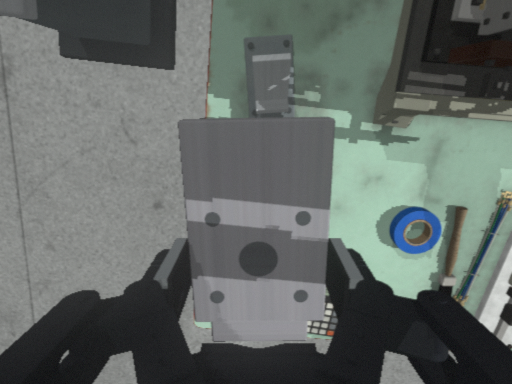

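```bash
python3 -m crank '[0.025,0.28,0,0.005,0.5, 0.024,0.28,0,0.0045,0.5, 0,0,-0.25,0,0.5, 0,0,-0.3,0,0.5, 0,0,-0.3,0,0.5, 0,0,-0.25,0,0.5, 0,0,-0.13,0,0.5, 0,0,0,0,0.5, 0,0,0,0,0.5]';  python3 - <<'E'
from h import *
I,D,c=snap('wrist','w7');s=get_state();print(s['tool_pos'],s['orientation'],s['ft_force']);snap('side','s7')
I=cv2.imread('pics/s7.png')[130:280,220:400];cv2.imwrite('pics/s7c.png',cv2.resize(I,None,fx=4,fy=4,interpolation=cv2.INTER_CUBIC))
E
```

```text
t: 6.55
tool_pos: [0.4625, -0.2109, 0.1234]
orientation: [[-0.167, 0.986, -0.001], [0.986, 0.167, 0.001], [0.001, -0.001, -1.0]]
ft_force: [0.1, 0.0, -1.2]
opening: 0.742
[ 0.46317777 -0.21096821  0.1243936 ] [[-1.67330203e-01  9.85900729e-01  5.96422530e-04]
 [ 9.85900895e-01  1.67330272e-01 -6.75217755e-05]
 [-1.66369312e-04  5.76715074e-04 -9.99999820e-01]] [ 0.19568904 -1.04292413 -2.10938871]
```

View pics/s7c.png

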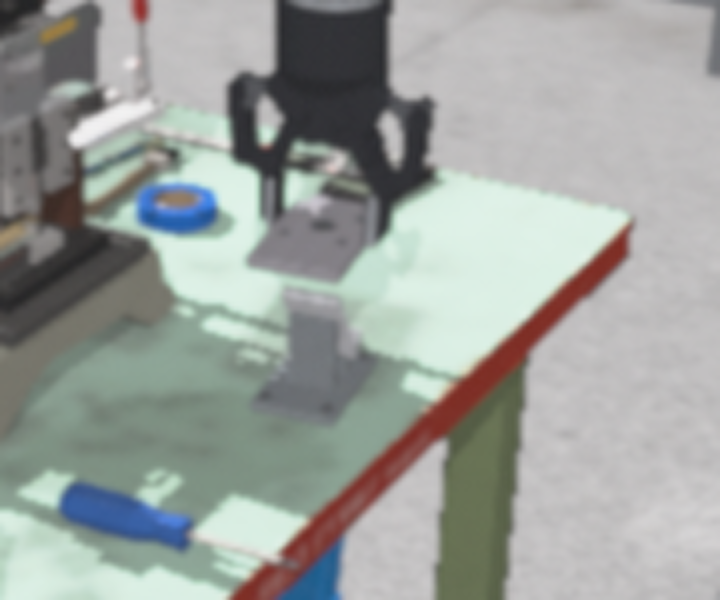

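```bash
python3 -m crank '[0,0,-0.1,0,0.5, 0,0,-0.08,0,0.5, 0,0,0,0,0.5]'; python3 -m crank '[0,0,-0.03,0,0.5, 0,0,-0.03,0,0.5, -0.002,0.009,-0.027,0,0.5, -0.002,0.009,-0.027,0,0.5, 0,0,0,0,0.5]'; python3 - <<'E'
from h import *
I,D,c=snap('wrist','w8');snap('side','s8')
I=cv2.imread('pics/s8.png')[130:280,220:400];cv2.imwrite('pics/s8c.png',cv2.resize(I,None,fx=4,fy=4,interpolation=cv2.INTER_CUBIC))
E
```

```text
t: 6.95
tool_pos: [0.4632, -0.2106, 0.0968]
orientation: [[-0.168, 0.986, 0.001], [0.986, 0.168, -0.0], [-0.001, 0.001, -1.0]]
ft_force: [0.4, -0.4, -0.9]
opening: 0.736
t: 7.45
tool_pos: [0.4632, -0.2105, 0.0815]
orientation: [[-0.167, 0.986, 0.003], [0.986, 0.167, -0.004], [-0.005, 0.002, -1.0]]
ft_force: [0.2, -9.0, 5.5]
opening: 0.738
```

View pics/s8c.png

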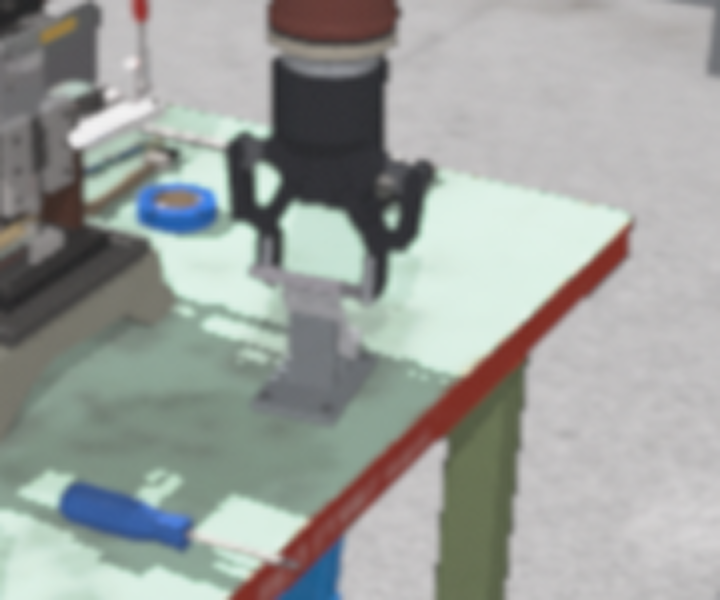

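View pics/w8.png

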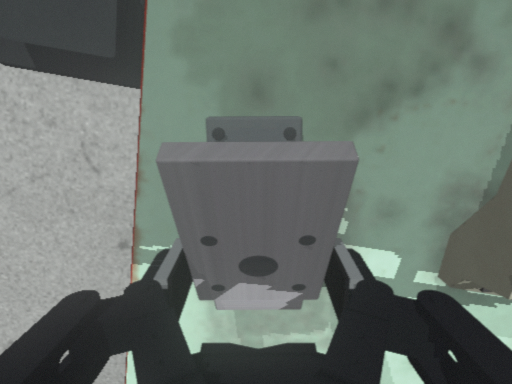

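```bash
python3 -m crank '[-0.002,0.01,-0.02,0,0.5, -0.002,0.01,-0.02,0,0.5, 0,0,0,0,0.5]'; python3 - <<'E'
from h import *
I,D,c=snap('wrist','w9');s=get_state();P=cloud(c,D);Q=P[165:255:15,[240,275]]
print(Q.reshape(-1,3).round(4))
E
```

```text
t: 7.85
tool_pos: [0.4628, -0.2082, 0.0758]
orientation: [[-0.166, 0.986, 0.004], [0.986, 0.166, -0.005], [-0.006, 0.003, -1.0]]
ft_force: [-0.3, -11.8, 6.6]
opening: 0.74
[[ 0.4478 -0.1793  0.0097]
 [ 0.4691 -0.1759  0.0089]
 [ 0.4501 -0.1598  0.1103]
 [ 0.4602 -0.158   0.1106]
 [ 0.4508 -0.1635  0.1129]
 [ 0.4607 -0.1615  0.1139]
 [ 0.4515 -0.1699  0.1083]
 [ 0.4621 -0.1678  0.1092]
 [ 0.4524 -0.1771  0.1035]
 [ 0.464  -0.1757  0.1022]
 [ 0.4534 -0.187   0.0946]
 [ 0.466  -0.1846  0.0952]]
```

View pics/w9.png

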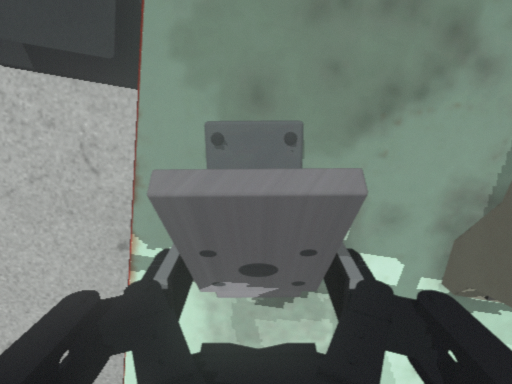

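```bash
python3 -m crank '[0,0.007,-0.02,0,0.5, 0,0.007,-0.02,0,0.5, 0,0,0,0,0.5]'; python3 - <<'E'
from h import *
I,D,c=snap('wrist','w10');s=get_state();P=cloud(c,D);Q=P[180:255:8,240:275].mean(1)
print(Q.round(4))
E
```

```text
t: 8.2
tool_pos: [0.4629, -0.2071, 0.0721]
orientation: [[-0.166, 0.986, 0.003], [0.986, 0.166, -0.007], [-0.008, 0.002, -1.0]]
ft_force: [-12.7, -10.3, 35.9]
opening: 0.737
[[ 0.4596 -0.1855  0.0082]
 [ 0.4554 -0.1591  0.1099]
 [ 0.4557 -0.1608  0.112 ]
 [ 0.4559 -0.1625  0.1137]
 [ 0.4562 -0.1642  0.1155]
 [ 0.4566 -0.1663  0.116 ]
 [ 0.4573 -0.1706  0.1118]
 [ 0.4581 -0.1756  0.1066]
 [ 0.459  -0.1811  0.1011]
 [ 0.4601 -0.1879  0.0942]]
```

View pics/w10.png

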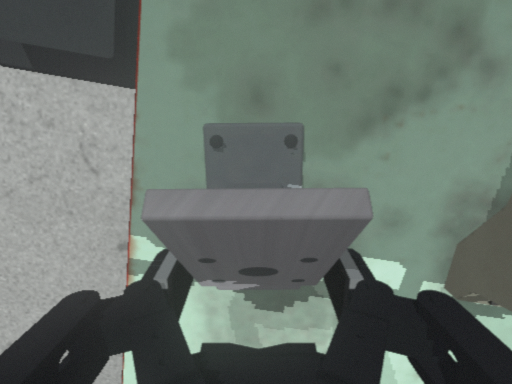

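```bash
python3 -m crank '[-0.004,0.025,0.035,0,0.5, 0,0,0,0,0.5]'; python3 -m crank '[0,0.0,-0.02,0,0.5, 0,0.007,-0.02,0,0.5, 0,0,0,0,0.5]'; python3 - <<'E'
from h import *
I,D,c=snap('wrist','w11');s=get_state();P=cloud(c,D);Q=P[180:255:8,240:275].mean(1)
print(Q.round(4))
E
```

```text
t: 8.45
tool_pos: [0.4625, -0.2032, 0.0761]
orientation: [[-0.166, 0.986, 0.005], [0.986, 0.166, -0.007], [-0.007, 0.003, -1.0]]
ft_force: [-3.0, -13.5, 16.2]
opening: 0.74
t: 8.75
tool_pos: [0.4631, -0.2027, 0.0706]
orientation: [[-0.165, 0.986, 0.006], [0.986, 0.165, -0.007], [-0.008, 0.004, -1.0]]
ft_force: [-2.9, -14.6, 19.1]
opening: 0.739
[[ 0.4599 -0.1805  0.0083]
 [ 0.4607 -0.1856  0.0083]
 [ 0.4609 -0.1867  0.0202]
 [ 0.4609 -0.1867  0.0336]
 [ 0.4609 -0.1868  0.0452]
 [ 0.4609 -0.1868  0.0555]
 [ 0.4568 -0.1623  0.1185]
 [ 0.4571 -0.1641  0.1197]
 [    nan     nan     nan]
 [ 0.4576 -0.1674  0.122 ]]
```

View pics/w11.png

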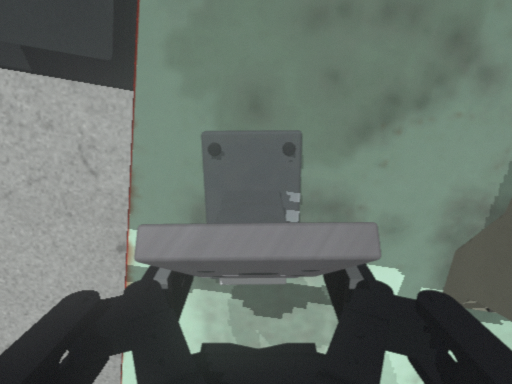

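```bash
python3 -m crank '[0,0,0,0,0.78, 0,0,0,0,0.82, 0,0,0,0,0.95, 0,0,0,0,0.95, 0,0,0,0,0.95]'; python3 - <<'E'
from h import *
I,D,c=snap('wrist','w12');s=get_state();P=cloud(c,D);Q=P[180:275:8,240:275].mean(1)
print(Q.round(4));snap('side','s12')
I=cv2.imread('pics/s12.png')[130:280,220:400];cv2.imwrite('pics/s12c.png',cv2.resize(I,None,fx=4,fy=4,interpolation=cv2.INTER_CUBIC))
E
```

```text
t: 9.3
tool_pos: [0.4608, -0.1972, 0.0667]
orientation: [[-0.169, 0.986, -0.0], [0.986, 0.169, 0.0], [0.0, -0.0, -1.0]]
ft_force: [0.0, 0.1, -0.1]
opening: 0.95
[[ 0.457  -0.1736  0.0084]
 [    nan     nan     nan]
 [ 0.4587 -0.1836  0.0083]
 [ 0.4593 -0.187   0.0132]
 [ 0.4594 -0.187   0.0263]
 [ 0.4594 -0.187   0.0377]
 [ 0.4595 -0.1871  0.0478]
 [ 0.4595 -0.1869  0.0571]
 [ 0.4584 -0.1801  0.0787]
 [    nan     nan     nan]
 [ 0.456  -0.1654  0.117 ]
 [ 0.4563 -0.167   0.1183]]
```

View pics/w12.png

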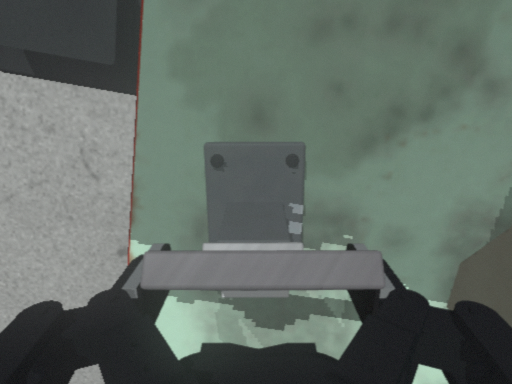

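View pics/s12c.png

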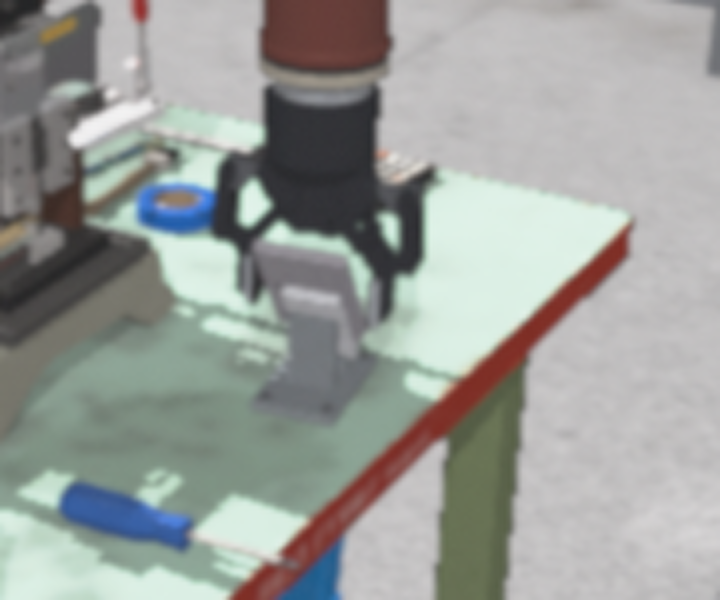

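```bash
python3 -m crank '[0,0,0.05,0,1, 0,0,0.2,0,1, 0,0,0.33,0,1, 0,0,0.33,0,1, 0,0,0.2,0,1, 0,0,0,0,1, 0,0,0,0,1]'; python3 - <<'E'
from h import *
I,D,c=snap('wrist','w13');s=get_state();print(s['tool_pos'])
snap('side','s13')
I=cv2.imread('pics/s13.png')[150:260,240:380];cv2.imwrite('pics/s13c.png',cv2.resize(I,None,fx=5,fy=5,interpolation=cv2.INTER_CUBIC))
E
```

```text
t: 10.1
tool_pos: [0.4611, -0.1976, 0.2341]
orientation: [[-0.169, 0.986, 0.001], [0.986, 0.169, -0.001], [-0.001, 0.001, -1.0]]
ft_force: [-0.5, -0.2, -1.2]
opening: 1.003
[ 0.46053144 -0.19745089  0.23296057]
```

View pics/w13.png

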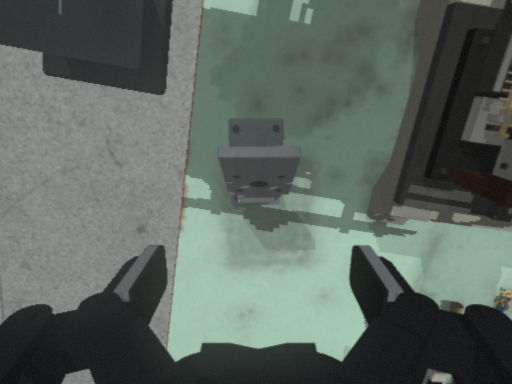

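View pics/s13c.png

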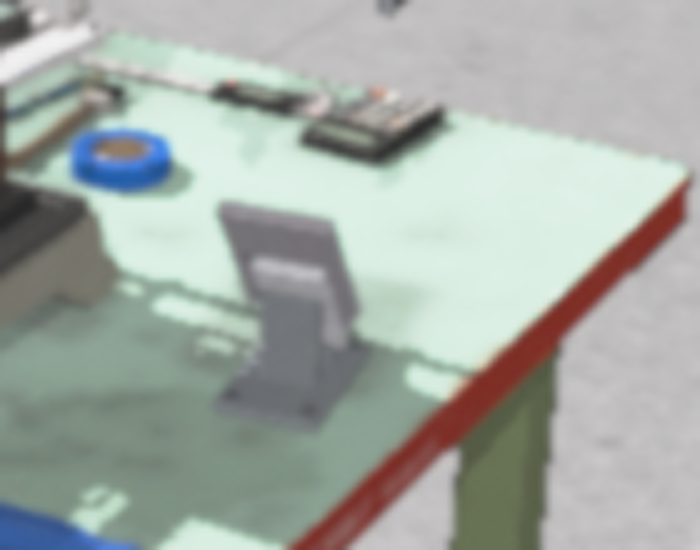

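```bash
python3 - <<'E'
from h import *
I,D,c=load('w13');J=I[100:230,190:330,::-1];cv2.imwrite('pics/w13c.png',cv2.resize(J,None,fx=5,fy=5,interpolation=cv2.INTER_CUBIC))
P=cloud(c,D);Q=P[150:206:3,240:275].mean(1);print(Q.round(4))
E
```

```text
[[ 0.4559 -0.1664  0.1178]
 [    nan     nan     nan]
 [ 0.4566 -0.1705  0.1205]
 [    nan     nan     nan]
 [ 0.4577 -0.1766  0.1134]
 [ 0.4583 -0.1801  0.1084]
 [ 0.4589 -0.1838  0.1032]
 [ 0.4595 -0.1877  0.0975]
 [ 0.4602 -0.1919  0.0914]
 [    nan     nan     nan]
 [ 0.4617 -0.2007  0.0787]
 [ 0.4625 -0.2056  0.0717]
 [ 0.4633 -0.2107  0.0642]
 [ 0.4643 -0.2161  0.0563]
 [ 0.4652 -0.2218  0.0481]
 [ 0.4662 -0.2279  0.0392]
 [ 0.4672 -0.234   0.0312]
 [ 0.4677 -0.2368  0.0329]
 [ 0.4698 -0.2492  0.008 ]]
```

View pics/w13c.png

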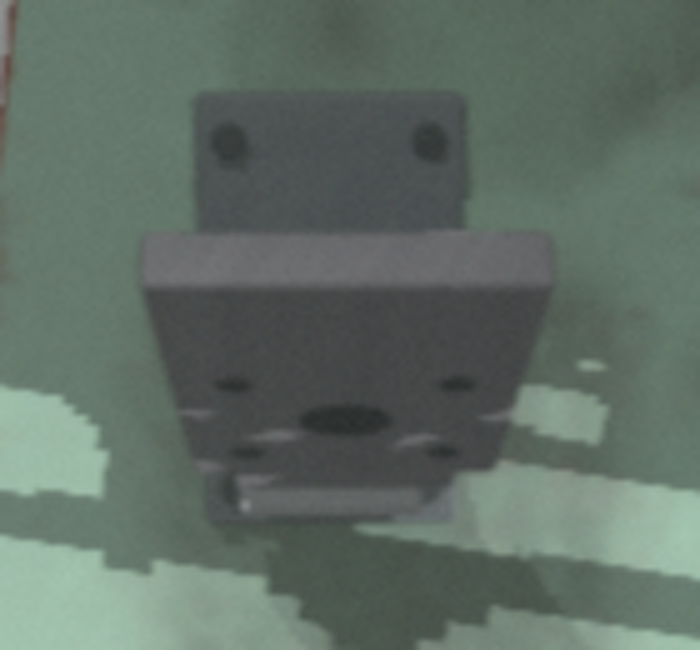

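```bash
python3 -m crank '[0,0.1,0.1,-0.023,1, 0,0.22,0.05,-0.023,1, 0,0.22,0.05,-0.023,1, -0.02,0.22,0.05,-0.023,1, -0.02,0.22,0.05,-0.023,1, -0.02,0.22,0.05,-0.023,1, -0.02,0.22,0.05,-0.023,1, -0.02,0.22,0.05,-0.023,1, -0.02,0.22,0,-0.023,1, 0,0.22,0,-0.023,1]';python3 -m crank '[0,0.22,0,-0.023,1, 0,0.22,0,-0.023,1, 0,0.1,0,0,1, 0,0,0,0,1, 0,0,0,0,1]'; python3 - <<'E'
from h import *
I,D,c=snap('wrist','w14');s=get_state();print(s['tool_pos'],s['joint_pos'])
E
```

```text
t: 11.2
tool_pos: [0.442, 0.115, 0.2999]
orientation: [[0.957, 0.288, -0.002], [0.288, -0.957, -0.0], [-0.002, -0.0, -1.0]]
ft_force: [1.0, 0.1, -0.3]
opening: 1.002
t: 11.7
tool_pos: [0.4428, 0.1902, 0.2998]
orientation: [[1.0, 0.027, -0.002], [0.027, -1.0, -0.0], [-0.002, 0.0, -1.0]]
ft_force: [0.1, -0.7, -0.6]
opening: 1.0
[0.44295377 0.18967151 0.29998515] [ 0.48192152  0.0146529  -0.96868058  1.74189429  0.01189681  1.39323908
 -2.03358442]
```

View pics/w14.png

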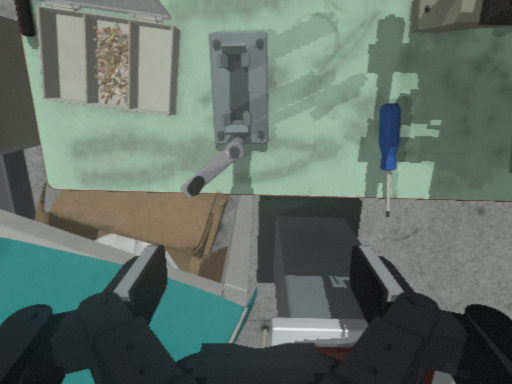

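```bash
python3 - <<'E'
from h import *
I,D,c=load('w14');J=I[20:205,170:290,::-1];cv2.imwrite('pics/w14c.png',cv2.resize(J,None,fx=3.2*1.25,fy=3.2,interpolation=cv2.INTER_CUBIC)) if 0 else cv2.imwrite('pics/w14c.png',cv2.resize(J,None,fx=3.2,fy=3.2,interpolation=cv2.INTER_CUBIC))
E
```

```text
(no output)
```

View pics/w14c.png

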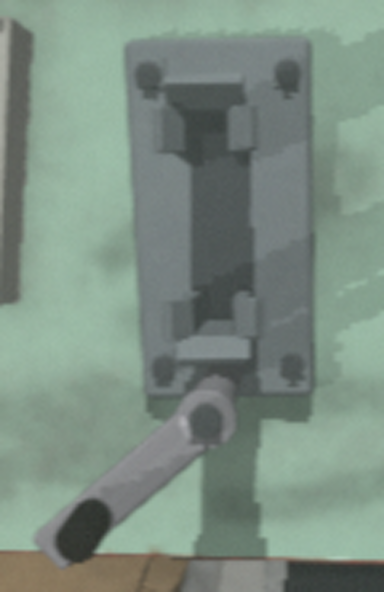

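```bash
python3 - <<'E'
from h import *
I,D,c=load('w14')
f=lambda x,y,z:ray(c,170+x/3.2,20+y/3.2,z)
C=[f(125,43,.012),f(310,38,.012),f(313,389,.012),f(147,393,.012)]
for q in C: print(q.round(4))
TL,TR,BR,BL=C;n=np.linalg.norm
print('w',n(TL-TR),n(BL-BR),'l',n(TL-BL),n(TR-BR));m=sum(C)/4;print('center',m)
d=(TL+TR-BL-BR);print('x-axis ang',np.arctan2(d[1],d[0]));d=TL+BL-TR-BR;print('y-axis yaw',-np.arctan2(d[0],d[1]))
print('pin',f(90,517,.161),f(85,525,.161),'pivot top', f(207,421,.133))
# bolt heads
for q in [(149,75),(288,75),(291,367),(164,367)]: print('bolt',f(*q,.012))
P=cloud(c,D)
z=P[...,2];
for y in range(95,340,24): print(y,[round(1000*float(np.nan_to_num(z[20+int(y/3.2),170+int(x/3.2)]))) for x in range(130,320,12)])
E
```

```text
[0.5836 0.2509 0.012 ]
[0.5872 0.1824 0.012 ]
[0.4573 0.1765 0.012 ]
[0.4538 0.2444 0.012 ]
w 0.06861217612406328 0.06795348713638683 l 0.1299744932281438 0.13001890139873828
center [0.52045063 0.21356327 0.012     ]
x-axis ang 0.04769066213447843
y-axis yaw 0.051637695618089695
pin [0.4435152  0.24105394 0.161     ] [0.44121602 0.24247852 0.161     ] pivot top [0.46543702 0.21142216 0.133     ]
bolt [0.57297373 0.24215555 0.012     ]
bolt [0.57440026 0.19018129 0.012     ]
bolt [0.46595743 0.1857938  0.012     ]
bolt [0.46455184 0.23736194 0.012     ]
95 [13, 12, 13, 13, 92, 93, 92, 92, 91, 92, 12, 13, 12, 14, 13, 12]
119 [12, 12, 93, 95, 89, 71, 62, 57, 60, 89, 93, 13, 14, 11, 12, 12]
143 [0, 13, 92, 93, 90, 74, 18, 11, 12, 90, 93, 12, 13, 11, 12, 13]
167 [1, 12, 12, 11, 14, 12, 11, 13, 12, 13, 12, 13, 13, 12, 12, 13]
191 [2, 13, 13, 10, 13, 12, 13, 13, 12, 11, 12, 12, 12, 12, 13, 13]
215 [3, 10, 11, 11, 11, 13, 11, 11, 12, 12, 12, 13, 12, 12, 13, 10]
239 [1, 11, 12, 11, 13, 11, 13, 12, 12, 13, 12, 12, 14, 12, 13, 0]
263 [3, 13, 13, 12, 13, 12, 12, 12, 12, 12, 12, 14, 10, 13, 13, 11]
287 [1, 13, 12, 13, 12, 12, 18, 12, 12, 12, 26, 14, 12, 13, 14, 12]
311 [1, 11, 12, 92, 93, 88, 51, 11, 12, 88, 93, 92, 14, 13, 12, 12]
335 [2, 11, 13, 92, 91, 87, 87, 86, 86, 88, 92, 92, 12, 12, 13, 13]
```

```bash
python3 -m crank '[0.02,-0.3,0,0.0075,1, 0.02,-0.3,0,0.0075,1, 0.02,-0.3,0,0.0075,1, 0.02,-0.3,0,0,1, 0.01,-0.3,0,0,1, 0,-0.3,-0.08,0,1, 0,-0.3,-0.12,0,1, 0,-0.3,-0.12,0,1, 0,-0.05,-0.2,0,1, 0,0,0,0,1]';python3 -m crank '[0,0,0,0,1]'
```

```text
t: 12.75
tool_pos: [0.4534, -0.1791, 0.2191]
orientation: [[0.987, 0.162, -0.006], [0.162, -0.987, 0.003], [-0.006, -0.004, -1.0]]
ft_force: [0.3, 0.6, 0.4]
opening: 0.998
t: 12.85
tool_pos: [0.4561, -0.1765, 0.2231]
orientation: [[0.986, 0.167, -0.001], [0.167, -0.986, 0.001], [-0.001, -0.001, -1.0]]
ft_force: [0.3, 1.1, 1.1]
opening: 0.994
```

```bash
python3 -m crank '[0,0,-0.25,0,1, 0,0,-0.25,0,1, 0,0,-0.15,0,1, 0,0,-0.07,0,1, 0,0,-0.067,0,1, 0,0,0,0,1, 0,0,0,0,1]'; python3 - <<'E'
from h import *
I,D,c=snap('wrist','w15')
E
```

```text
t: 13.55
tool_pos: [0.4574, -0.1768, 0.106]
orientation: [[0.986, 0.167, 0.001], [0.167, -0.986, -0.001], [0.001, 0.001, -1.0]]
ft_force: [0.4, 0.5, 0.9]
opening: 1.0
```

View pics/w15.png

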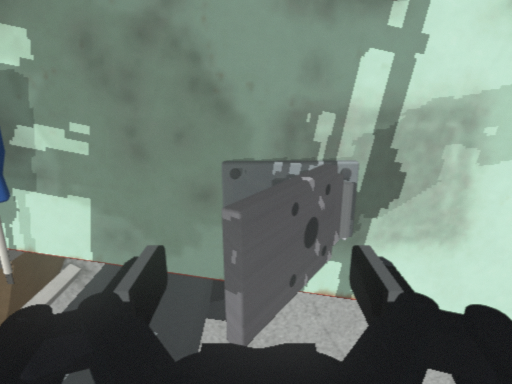

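```bash
python3 -m crank '[0,0,0,0,0.55, 0,0,0,0,0.55, 0,0,0,0,0.55, 0.012,-0.072,0,0,0.55, 0.012,-0.072,0.02,0,0.55, 0.012,-0.072,0.02,0,0.55, 0.012,-0.072,0.02,0,0.55, 0,0,0,0,0.55, 0,0,0,0,0.55]' 25; python3 - <<'E'
from h import *
I,D,c=snap('wrist','w16')
snap('side','s16')
I=cv2.imread('pics/s16.png')[130:280,220:400];cv2.imwrite('pics/s16c.png',cv2.resize(I,None,fx=4,fy=4,interpolation=cv2.INTER_CUBIC))
E
```

```text
t: 14.5
tool_pos: [0.4636, -0.2202, 0.1136]
orientation: [[0.986, 0.166, -0.0], [0.166, -0.986, 0.0], [-0.0, -0.0, -1.0]]
ft_force: [-0.1, 0.7, -0.2]
opening: 0.55
```

View pics/w16.png

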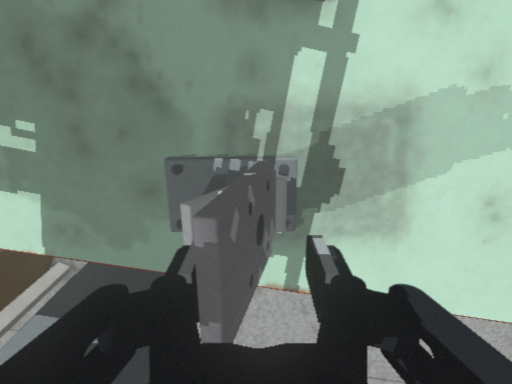

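View pics/s16c.png

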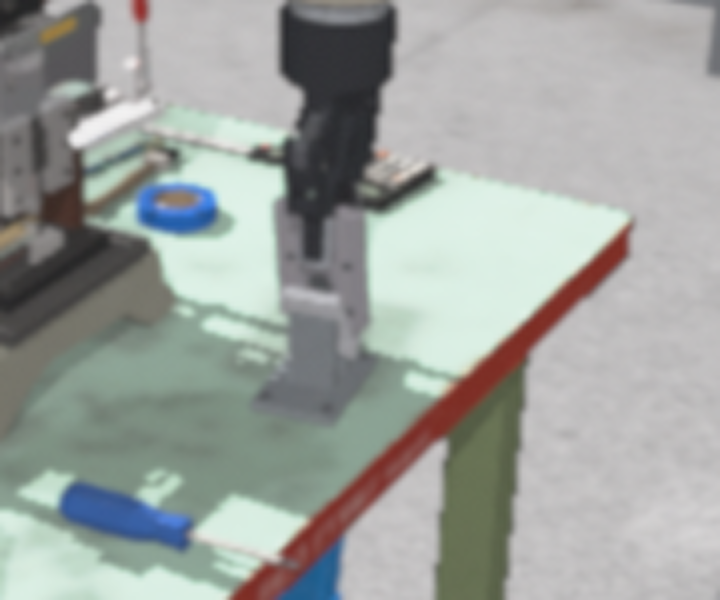

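```bash
python3 -m crank '[0.003,-0.02,0.013,0,0.45, 0.003,-0.02,0.013,0,0.35, 0.003,-0.02,0.013,0,0.25, 0,0,0,0,0.25, 0,0,0,0,0.25]' 25; python3 - <<'E'
from h import *
I,D,c=snap('wrist','w17')
E
```

```text
t: 15.1
tool_pos: [0.4652, -0.2291, 0.1197]
orientation: [[0.986, 0.167, 0.0], [0.167, -0.986, -0.0], [0.0, 0.0, -1.0]]
ft_force: [0.5, 0.5, -0.7]
opening: 0.249
```

View pics/w17.png

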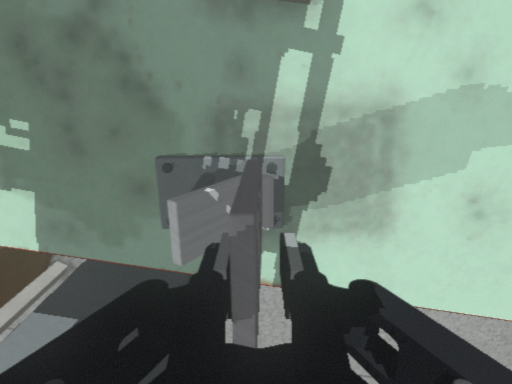

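```bash
python3 -m crank '[0,0,0.035,0,0.25, 0,0,0.035,0,0.25, 0,0,0,0,0.18, 0,0,0,0,0.1, 0,0,0,0,0, 0,0,0,0,0, 0,0,0,0,0]' 50; python3 - <<'E'
from h import *
I,D,c=snap('wrist','w18')
snap('side','s18')
I=cv2.imread('pics/s18.png')[130:280,220:400];cv2.imwrite('pics/s18c.png',cv2.resize(I,None,fx=4,fy=4,interpolation=cv2.INTER_CUBIC))
E
```

```text
t: 15.85
tool_pos: [0.4655, -0.2278, 0.1306]
orientation: [[0.986, 0.168, 0.0], [0.168, -0.986, 0.001], [0.0, -0.001, -1.0]]
ft_force: [-1.8, 4.7, 7.4]
opening: 0.106
```

View pics/w18.png

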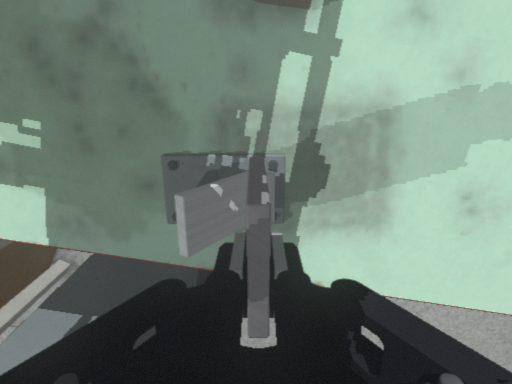

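View pics/s18c.png

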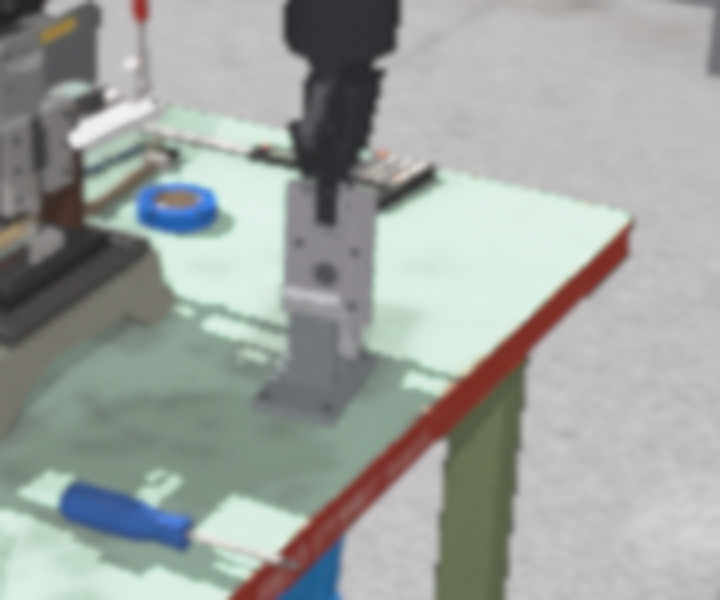

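```bash
python3 -m crank '[0,0,0.1,0,0, 0,0,0.2,0,0, 0,0,0.25,0,0, 0,0,0.25,0,0, 0,0,0.1,0,0, 0,0,0,0,0, 0,0,0,0,0]'; python3 - <<'E'
from h import *
I,D,c=snap('wrist','w19');s=get_state();print(s['tool_pos'])
I,D,c=snap('side','s19');P=cloud(c,D);np.save('pics/s19P.npy',P)
I=cv2.imread('pics/s19.png')[80:260,230:400];cv2.imwrite('pics/s19c.png',cv2.resize(I,None,fx=4,fy=4,interpolation=cv2.INTER_CUBIC))
E
```

```text
t: 16.65
tool_pos: [0.4645, -0.2289, 0.2638]
orientation: [[0.986, 0.167, -0.002], [0.167, -0.986, 0.0], [-0.001, -0.001, -1.0]]
ft_force: [-1.0, -0.3, -4.2]
opening: 0.107
[ 0.46419414 -0.22877842  0.26320296]
```

View pics/w19.png

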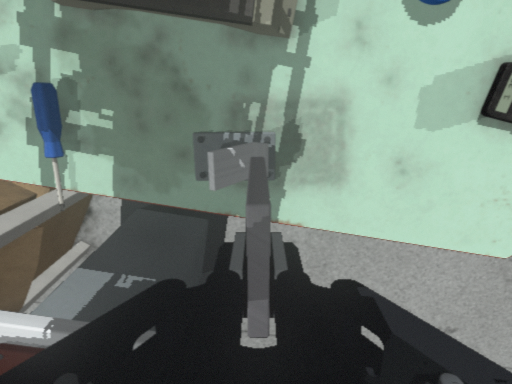

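View pics/s19c.png

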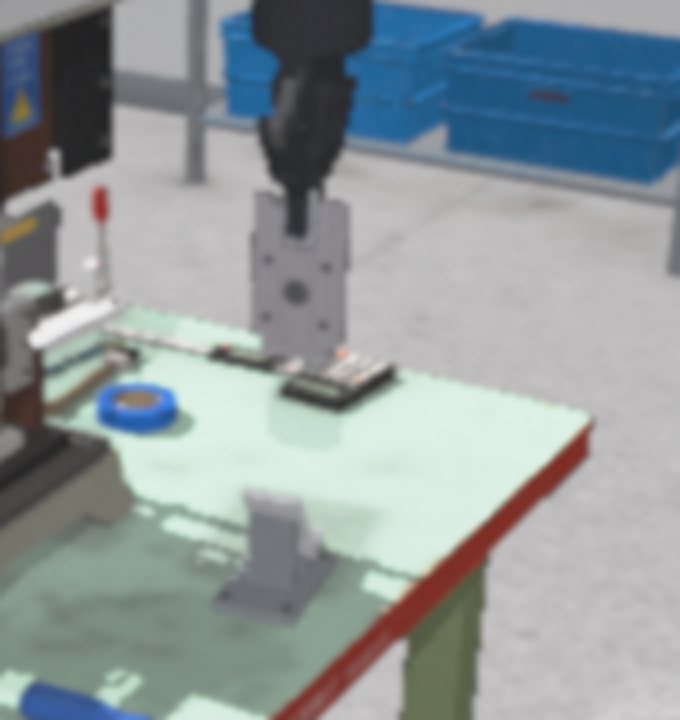

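```bash
python3 - <<'E'
from h import *
I,D,c=load('s19');K,R,t=c;s=get_state();o=s['orientation'];p=s['tool_pos']
C=-R.T@t
J=cv2.resize(I[80:260,230:400],None,fx=4,fy=4,interpolation=cv2.INTER_CUBIC)[170:390,230:370];cv2.imwrite('pics/s19d.png',cv2.resize(J,None,fx=3.6,fy=2.7,interpolation=cv2.INTER_CUBIC)[...,::-1])
def q(x,y):
    u=230+x/4;v=80+y/4;d=R.T@np.linalg.inv(K)@np.array([u,v,1.])
    n=o[:,1];p0=p-0.005*n;L=((p0-C)@n)/(d@n);w=C+L*d;return (o.T@(w-p)).round(4)
for n,x,y in [('TL',255,191),('TR',351,201),('Lmid',253,260),('Rmid',348,280),('BL',260,350),('BR',343,350),('hole',296,292)]: print(n,q(x,y))
E
```

```text
TL [ 0.0328 -0.005  -0.0096]
TR [-0.0318 -0.005  -0.011 ]
Lmid [ 0.0328 -0.005   0.0376]
Rmid [-0.0325 -0.005   0.042 ]
BL [ 0.0259 -0.005   0.1004]
BR [-0.0317 -0.005   0.0909]
hole [ 0.0022 -0.005   0.0554]
```

View pics/s19d.png

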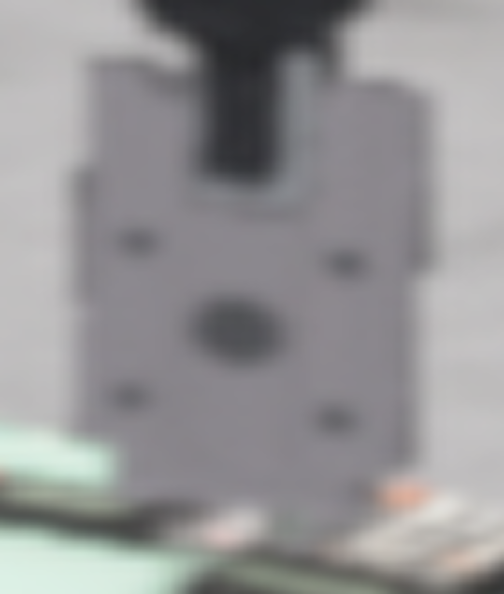

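```bash
python3 -m crank '[0.02,0.1,0,0,0, 0.036,0.22,0,-0.003,0, 0.036,0.28,0,-0.004,0, 0.036,0.28,0,-0.004,0, 0.036,0.28,0,-0.004,0, 0.036,0.28,0,-0.0041,0, 0.036,0.28,0,0,0, 0.036,0.28,0,0,0, 0.036,0.28,0,0,0, 0.036,0.28,0,0,0]';python3 -m crank '[0.028,0.25,0,0,0, 0,0.1,0,0,0, 0,0.03,0,0,0, 0,0,0,0,0, 0,0,0,0,0]'; python3 - <<'E'
from h import *
I,D,c=snap('wrist','w20');s=get_state();print(s['tool_pos'],np.arctan2(s['orientation'][1,1],s['orientation'][0,1]))
I,D,c=snap('side','s20')
I=cv2.imread('pics/s20.png')[140:330,110:280];cv2.imwrite('pics/s20c.png',cv2.resize(I,None,fx=3.1,fy=3.1,interpolation=cv2.INTER_CUBIC))
E
```

```text
t: 17.75
tool_pos: [0.5158, 0.1575, 0.2643]
orientation: [[0.999, 0.048, -0.001], [0.048, -0.999, -0.0], [-0.001, 0.0, -1.0]]
ft_force: [1.6, -0.9, -3.7]
opening: 0.108
t: 18.25
tool_pos: [0.5209, 0.2108, 0.2646]
orientation: [[0.999, 0.046, -0.001], [0.046, -0.999, -0.001], [-0.001, 0.001, -1.0]]
ft_force: [1.0, -0.1, -2.3]
opening: 0.105
[0.52110535 0.2105067  0.26478933] -1.5251088150364565
```

View pics/w20.png

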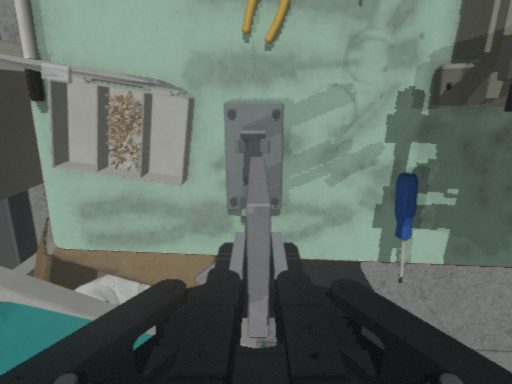

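View pics/s20c.png

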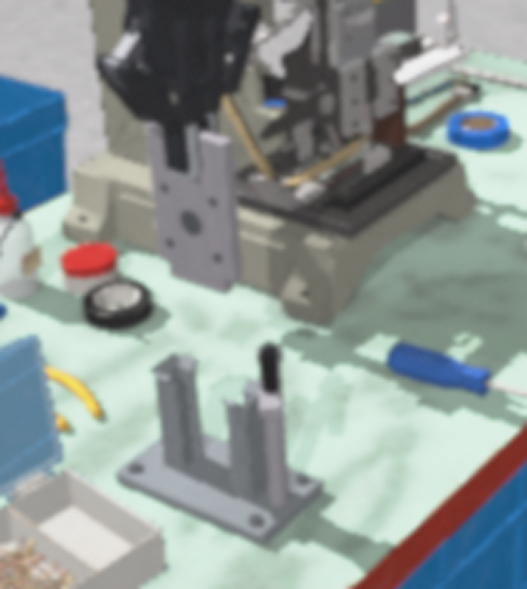

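```bash
python3 - <<'E'
from h import *
I,D,c=load('w20');J=I[90:250,205:305,::-1];cv2.imwrite('pics/w20c.png',cv2.resize(J,None,fx=5,fy=3.75,interpolation=cv2.INTER_CUBIC))
E
```

```text
(no output)
```

View pics/w20c.png

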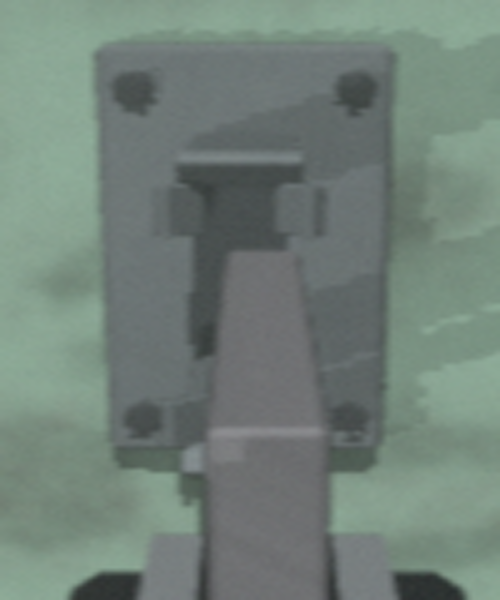

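```bash
python3 - <<'E'
from h import *
I,D,c=load('w20');f=lambda x,y,z:ray(c,205+x/5,90+y/3.75,z)
TL,TR,BR,BL=C=[f(97,48,.012),f(391,44,.012),f(377,445,.012),f(110,447,.012)];n=np.linalg.norm
print('w',n(TL-TR),n(BL-BR),'l',n(TL-BL),n(TR-BR));m=sum(C)/4;print('center',m)
d=(TL+TR-BL-BR);print('x-axis ang',np.arctan2(d[1],d[0]))
a=f(155,212,.095);b=f(327,212,.095);print('flare',a,b,(a+b)/2)
a=f(178,157,.093);b=f(303,155,.093);print('back',a,b,(a+b)/2)
th=.048
cc=m[:2];print('slot line y at flare x', cc[1]+ (a[0]-cc[0])*np.tan(th))
# plate +x face lines
for x,y,z in [(227,252,.176),(295,252,.176),(208,430,.25),(328,430,.25)]: print(f(x,y,z))
E
```

```text
w 0.06786071135311018 0.06824212622625468 l 0.1311532523436317 0.13164680584399427
center [0.52022296 0.2145106  0.012     ]
x-axis ang 0.04145364598624267
flare [0.54771879 0.23135979 0.095     ] [0.54920483 0.19915409 0.095     ] [0.54846181 0.21525694 0.095     ]
back [0.56128478 0.22755668 0.093     ] [0.56284968 0.20434136 0.093     ] [0.56206723 0.21594902 0.093     ]
slot line y at flare x 0.21648308231031982
[0.55458777 0.21637029 0.176     ]
[0.55501701 0.20705711 0.176     ]
[0.54694648 0.21624819 0.25      ]
[0.54746089 0.20502599 0.25      ]
```

```bash
python3 -m crank '[-0.007,0.024,0,0,0, 0,0,-0.12,0,0, 0,0,-0.15,0,0, 0,0,-0.12,0,0, 0,0,0,0,0, 0,0,0,0,0]'; python3 - <<'E'
from h import *
I,D,c=snap('wrist','w21');s=get_state();print(s['tool_pos'],np.arctan2(s['orientation'][1,1],s['orientation'][0,1]))
J=I[90:270,195:315,::-1];cv2.imwrite('pics/w21c.png',cv2.resize(J,None,fx=5,fy=3.3,interpolation=cv2.INTER_CUBIC))
I,D,c=snap('side','s21')
I=cv2.imread('pics/s21.png')[160:330,130:260];cv2.imwrite('pics/s21c.png',cv2.resize(I,None,fx=3.5,fy=3.5,interpolation=cv2.INTER_CUBIC))
E
```

```text
t: 18.95
tool_pos: [0.52, 0.2155, 0.2071]
orientation: [[0.999, 0.047, -0.0], [0.047, -0.999, -0.0], [-0.0, 0.0, -1.0]]
ft_force: [-1.0, 0.3, -2.4]
opening: 0.104
[0.5202966  0.21579675 0.20768136] -1.5234370315468235
```

View pics/w21c.png

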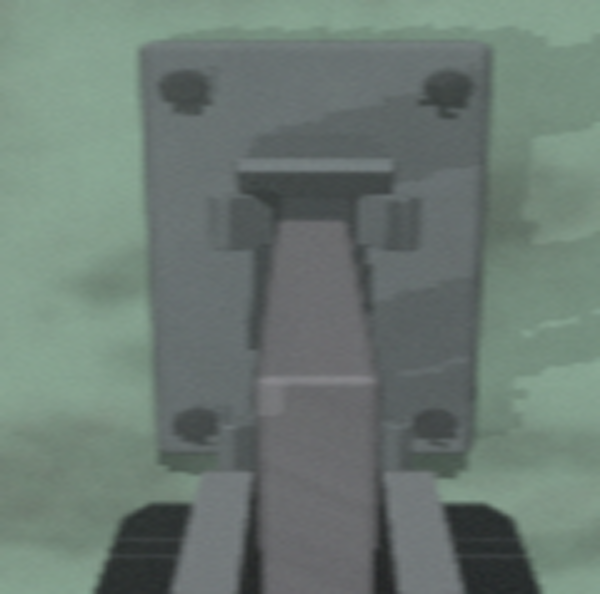

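View pics/s21c.png

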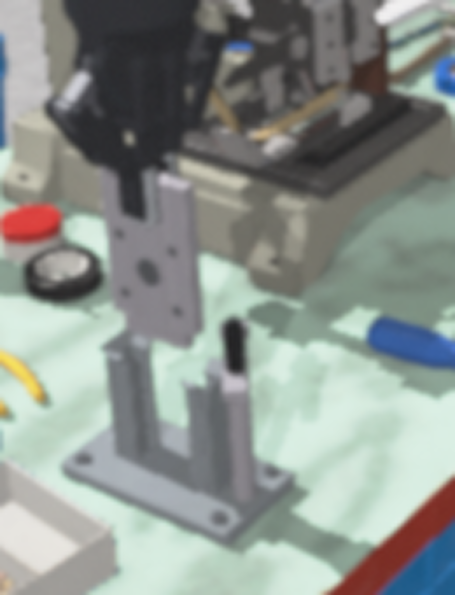

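```bash
python3 - <<'E'
from h import *
I,D,c=load('w21');f=lambda x,y,z:ray(c,195+x/5,90+y/3.3,z)
a=f(210,222,.095);b=f(422,222,.095);print('flare',a,b,(a+b)/2)
a=f(238,165,.094);b=f(393,163,.094);print('back',(a+b)/2, np.linalg.norm(a-b))
# inner slot edges (bottom of flare z=.087)
a=f(272,222,.087);b=f(358,222,.087);print('inner',a,b,(a+b)/2)
for z in(.12,.107):
  a=f(280,221,z);b=f(346,221,z);print('foot',z,a,b,(a+b)/2,np.linalg.norm(a-b))
for i in range(4):
    print(get_state()['tool_pos'])
E
```

```text
flare [0.5484024  0.23177967 0.095     ] [0.54992489 0.19953446 0.095     ] [0.54916364 0.21565706 0.095     ]
back [0.56235376 0.2163612  0.094     ] 0.023314695265309843
inner [0.54723138 0.22249216 0.087     ] [0.54786993 0.2089682  0.087     ] [0.54755066 0.21573018 0.087     ]
foot 0.12 [0.55415884 0.22082621 0.12      ] [0.5545825  0.21185353 0.12      ] [0.55437067 0.21633987 0.12      ] 0.008982676416893492
foot 0.107 [0.55154848 0.22099079 0.107     ] [0.55199824 0.21146535 0.107     ] [0.55177336 0.21622807 0.107     ] 0.009536049416586045
[0.52044806 0.21590903 0.20788975]
[0.52044806 0.21590903 0.20788975]
[0.52044806 0.21590903 0.20788975]
[0.52044806 0.21590903 0.20788975]
```

```bash
python3 -m crank '[0,-0.002,-0.06,0,0, 0,0,-0.06,0,0, 0,0,-0.06,0,0, 0,0,0,0,0, 0,0,0,0,0]'; python3 - <<'E'
from h import *
I,D,c=snap('wrist','w22');s=get_state();print(s['tool_pos'],s['ft_force'])
J=I[90:270,195:315,::-1];cv2.imwrite('pics/w22c.png',cv2.resize(J,None,fx=5,fy=3.3,interpolation=cv2.INTER_CUBIC))
E
```

```text
t: 19.55
tool_pos: [0.5197, 0.2154, 0.1793]
orientation: [[0.999, 0.048, -0.001], [0.048, -0.999, -0.0], [-0.001, 0.0, -1.0]]
ft_force: [-0.6, 0.4, -2.5]
opening: 0.104
[0.51989576 0.21547812 0.17963012] [-0.27675257  0.35999088 -2.61838512]
```

View pics/w22c.png

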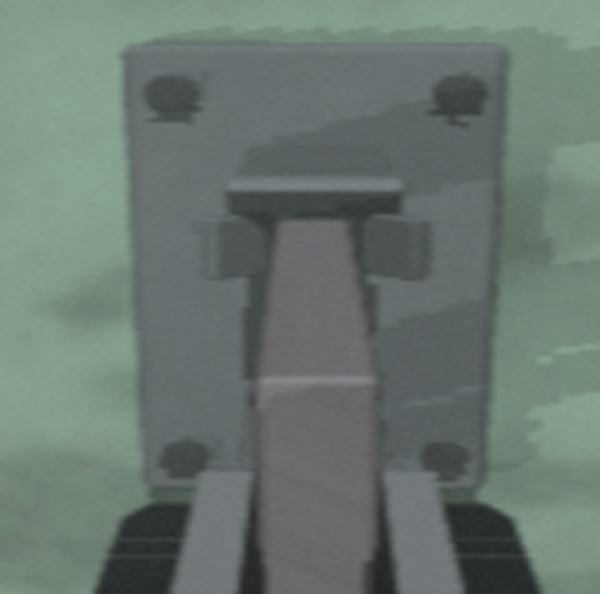

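```bash
python3 -m crank '[0,0,-0.05,0,0, 0,0,-0.05,0,0, 0,0,0,0,0]'; python3 -m crank '[0,0,-0.06,0,0, 0,0,-0.06,0,0, 0,0,-0.06,0,0, 0,0,0,0,0]'
```

```text
t: 19.9
tool_pos: [0.5211, 0.218, 0.1713]
orientation: [[0.999, 0.049, 0.006], [0.049, -0.999, 0.0], [0.006, -0.0, -1.0]]
ft_force: [-20.8, -7.3, 55.2]
opening: 0.105
t: 20.3
tool_pos: [0.5194, 0.2149, 0.1363]
orientation: [[0.999, 0.048, -0.001], [0.048, -0.999, -0.001], [-0.001, 0.0, -1.0]]
ft_force: [-0.5, 1.0, -3.9]
opening: 0.106
```

```bash
python3 - <<'E'
from h import *
I,D,c=snap('wrist','w23');s=get_state();print(s['tool_pos'],s['ft_force'])
J=I[90:270,195:315,::-1];cv2.imwrite('pics/w23c.png',cv2.resize(J,None,fx=5,fy=3.3,interpolation=cv2.INTER_CUBIC))
I,D,c=snap('side','s23')
I=cv2.imread('pics/s23.png')[160:330,130:260];cv2.imwrite('pics/s23c.png',cv2.resize(I,None,fx=3.5,fy=3.5,interpolation=cv2.INTER_CUBIC))
E
```

```text
[0.51953073 0.2150781  0.13667441] [-1.01775381  0.38988703 -2.92709063]
```

View pics/w23c.png

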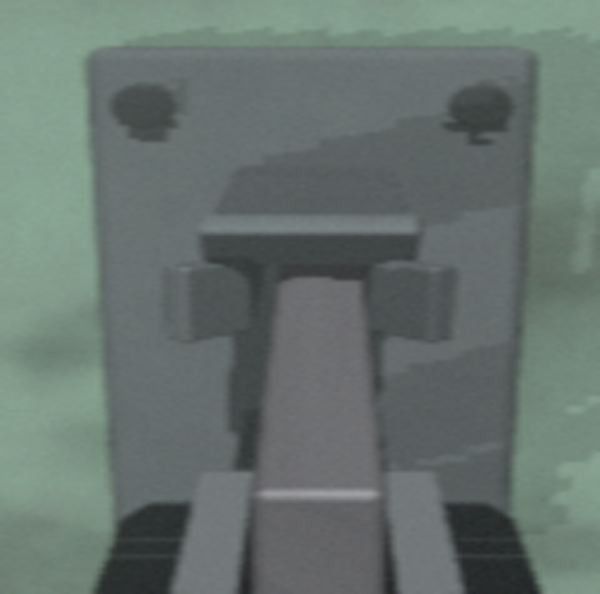

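View pics/s23c.png

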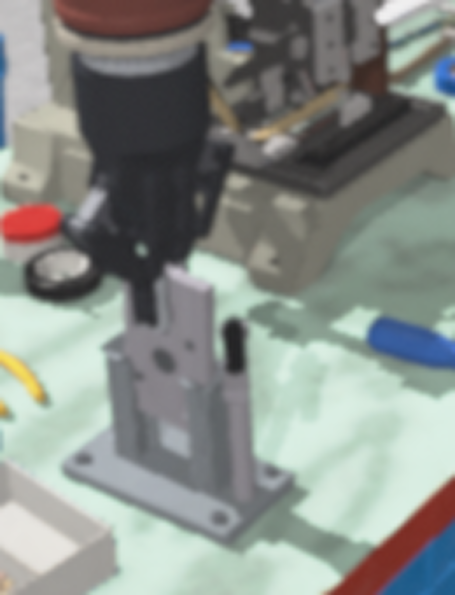

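```bash
python3 - <<'E'
from h import *
I,D,c=load('w23');K,R,t=c;o=-R.T@t
for nm,y in (('w23',493),('w22',380),('w21',380)):
    I,D,c=load(nm);K,R,t=c;o=-R.T@t
    d=R.T@np.linalg.inv(K)@np.array([195+320/5,90+y/3.3,1.]);w=o+d*(.552-o[0])/d[0];print(nm,w)
I,D,c=load('s23');K,R,t=c;C=-R.T@t
p=np.array([.5197,.215,0]);nn=np.array([-.047,.999,0])
def q(x,y):
    d=R.T@np.linalg.inv(K)@np.array([130+x/3.5,160+y/3.5,1.]);L=((p+nn*.005-C)@nn)/(d@nn);w=C+L*d-p;return [w@[.999,.047,0],w[2]]
for n,x,y in [('TR',214,292),('TRin',180,275),('R lower',216,372),('hole',163,361),('TL',128,292),('Llow',131,345),('tongueBL',160,452),('BR',190,455)]: print(n,np.round(q(x,y),4))
E
```

```text
w23 [0.552      0.21515949 0.17071232]
w22 [0.552      0.21544004 0.1818081 ]
w21 [0.552      0.21558124 0.20888474]
TR [-0.0447  0.1531]
TRin [-0.0201  0.1566]
R lower [-0.0417  0.0975]
hole [-0.0009  0.0909]
TL [0.022  0.1318]
Llow [0.0238 0.0937]
tongueBL [0.0084 0.0204]
BR [-0.016   0.0278]
```

```bash
python3 - <<'E'
from h import *
for n in ('s23','s21'):
    I,D,c=load(n);J=I[205:310,140:225,::-1];cv2.imwrite(f'pics/{n}z.png',cv2.resize(J,None,fx=7,fy=5.7,interpolation=cv2.INTER_CUBIC))
E
```

```text
(no output)
```

View pics/s23z.png

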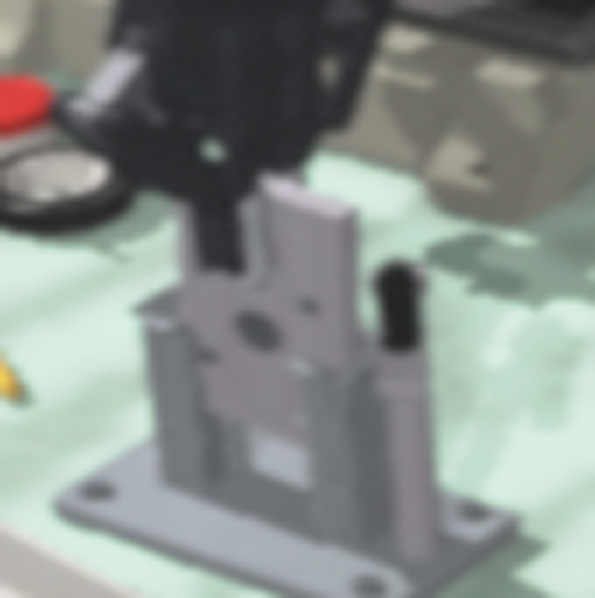

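View pics/w23.png

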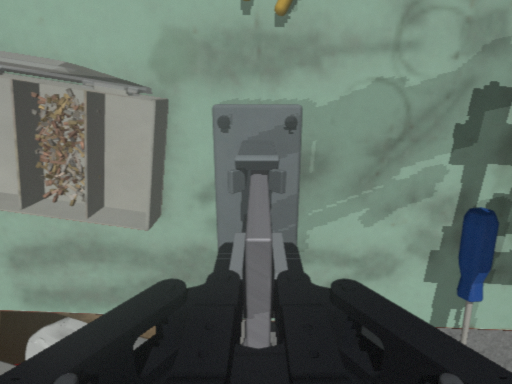

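```bash
python3 - <<'E'
from h import *
nn=np.array([-.047,.999,0])
def mk(name,p):
    I,D,c=load(name);K,R,t=c;C=-R.T@t
    def q(x,y):
        d=R.T@np.linalg.inv(K)@np.array([140+x/7,205+y/5.7,1.]);L=((p+nn*.005-C)@nn)/(d@nn);w=C+L*d-p;return np.round([w@[.999,.047,0],w[2]],4)
    return q
q=mk('s23',np.array([.5197,.215,0]))
for n,x,y in [('TR',355,212),('Tmid',268,180),('TL',183,190),('bighole',258,330),('hUR',310,305),('hLL',207,355),('footL',218,412),('footR',310,432),('rightedge low',357,350),('post bottom/bar',400,380)]: print(n,q(x,y))
E
```

```text
TR [-0.0438  0.1557]
Tmid [-0.0121  0.1588]
TL [0.0217 0.1441]
bighole [-0.0018  0.0918]
hUR [-0.0234  0.1101]
hLL [0.0202 0.073 ]
footL [0.0185 0.0478]
footR [-0.0182  0.0526]
rightedge low [-0.0398  0.0966]
post bottom/bar [-0.0551  0.0892]
```

View pics/s21z.png

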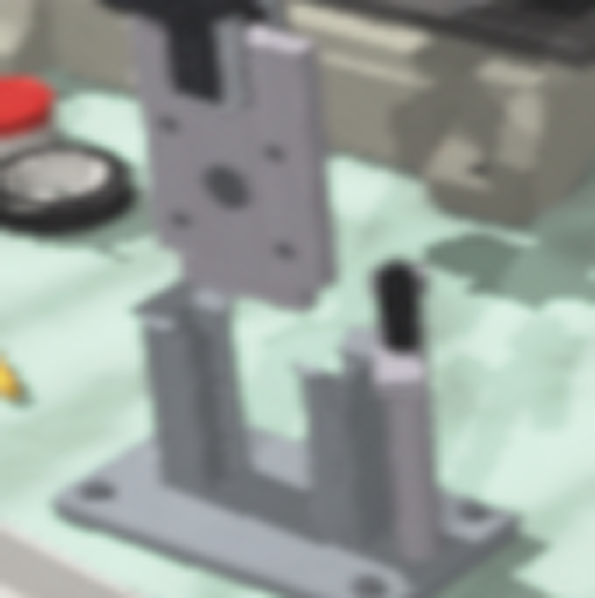

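```bash
python3 -m crank '[0,0,-0.04,0,0, 0,0,-0.04,0,0, 0,0,0,0,0]'; python3 - <<'E'
from h import *
I,D,c=snap('side','s24');J=I[205:310,140:225,::-1];cv2.imwrite(f'pics/s24z.png',cv2.resize(J,None,fx=7,fy=5.7,interpolation=cv2.INTER_CUBIC))
print(get_state()['ft_force'])
E
```

```text
t: 20.7
tool_pos: [0.5195, 0.2151, 0.1244]
orientation: [[0.999, 0.048, -0.001], [0.048, -0.999, -0.0], [-0.002, 0.0, -1.0]]
ft_force: [0.8, 0.5, -2.6]
opening: 0.112
[-0.33442608 -1.09118624 -2.58165203]
```

View pics/s24z.png

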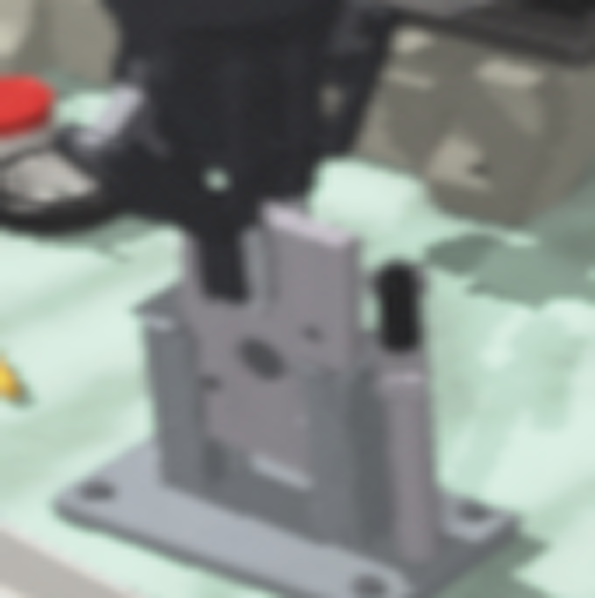

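```bash
python3 -m crank '[0,0,-0.04,0,0, 0,0,-0.04,0,0, 0,0,0,0,0]'; python3 -m crank '[0,0,-0.03,0,0, 0,0,0,0,0]'; python3 -m crank '[0,0,-0.02,0,0, 0,0,0,0,0]'
```

```text
t: 21.05
tool_pos: [0.5202, 0.2153, 0.113]
orientation: [[0.999, 0.048, 0.0], [0.048, -0.999, 0.0], [0.0, -0.0, -1.0]]
ft_force: [2.1, -0.0, -3.7]
opening: 0.105
t: 21.25
tool_pos: [0.5203, 0.2155, 0.1089]
orientation: [[0.999, 0.048, 0.001], [0.048, -0.999, 0.0], [0.001, -0.0, -1.0]]
ft_force: [4.7, 1.4, -6.3]
opening: 0.109
t: 21.45
tool_pos: [0.5205, 0.2155, 0.1063]
orientation: [[0.999, 0.048, 0.001], [0.048, -0.999, 0.0], [0.001, -0.0, -1.0]]
ft_force: [6.1, 0.6, -1.7]
opening: 0.109
```

```bash
python3 -m crank '[0.004,0,-0.014,0,0, 0,0,0,0,0]'; python3 -m crank '[0.003,0,-0.014,0,0, 0,0,0,0,0]'; python3 - <<'E'
from h import *
I,D,c=snap('side','s25');J=I[205:310,140:225,::-1];cv2.imwrite(f'pics/s25z.png',cv2.resize(J,None,fx=7,fy=5.7,interpolation=cv2.INTER_CUBIC))
I,D,c=snap('wrist','w25')
E
```

```text
t: 21.65
tool_pos: [0.5208, 0.2156, 0.1044]
orientation: [[0.999, 0.048, 0.001], [0.048, -0.999, 0.0], [0.001, -0.0, -1.0]]
ft_force: [3.4, -0.2, 3.2]
opening: 0.108
t: 21.85
tool_pos: [0.5214, 0.2159, 0.1039]
orientation: [[0.999, 0.048, 0.001], [0.048, -0.999, -0.0], [0.001, 0.0, -1.0]]
ft_force: [-3.2, -2.9, 20.4]
opening: 0.109
```

View pics/s25z.png

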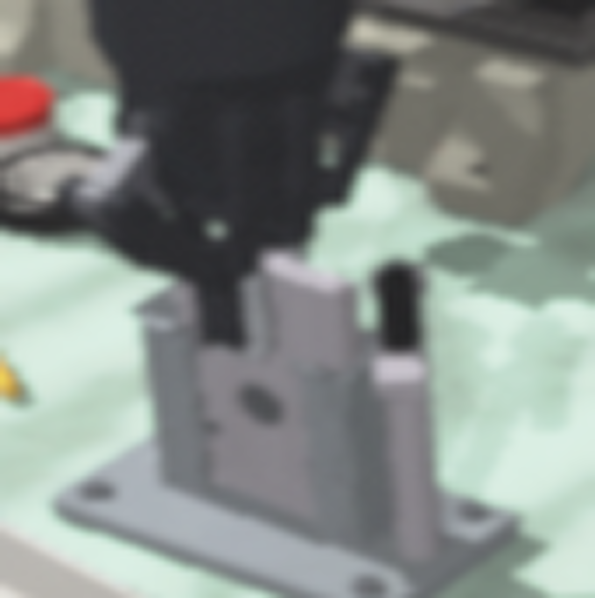

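```bash
python3 -m crank '[0,0,0.01,0,0.15, 0,0,0,0,0.25, 0,0,0,0,0.35, 0,0,0,0,0.35]'; python3 - <<'E'
from h import *
I,D,c=snap('side','s26');J=I[205:310,140:225,::-1];cv2.imwrite(f'pics/s26z.png',cv2.resize(J,None,fx=7,fy=5.7,interpolation=cv2.INTER_CUBIC))
I,D,c=snap('wrist','w26')
E
```

```text
t: 22.35
tool_pos: [0.5205, 0.2153, 0.103]
orientation: [[0.999, 0.048, -0.001], [0.048, -0.999, -0.0], [-0.001, 0.0, -1.0]]
ft_force: [0.5, -0.1, -0.3]
opening: 0.347
```

View pics/s26z.png

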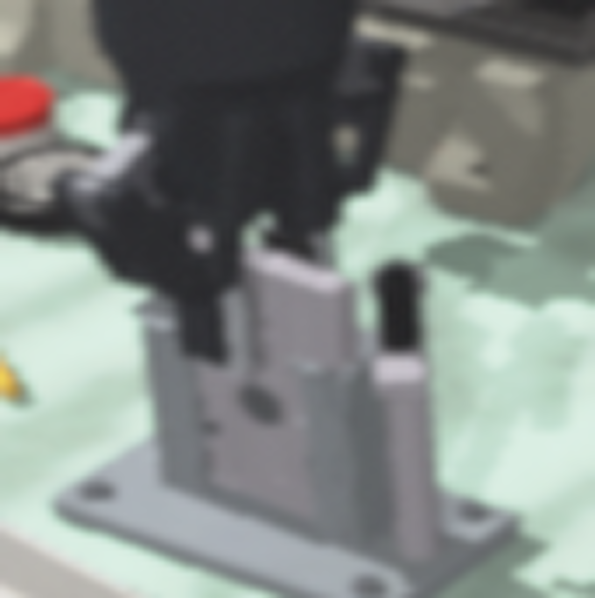

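View pics/w26.png

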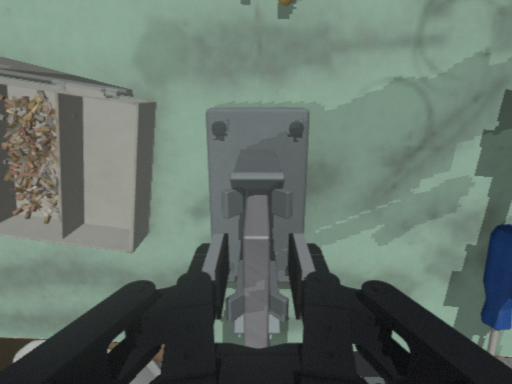

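```bash
python3 -m crank '[0,0,0.1,0,0.35, 0,0,0.2,0,0.35, 0,0,0.3,0,0.35, 0,0,0.3,0,0.35, 0,0,0.3,0,0.35, 0,0,0,0,0.35, 0,0,0,0,0.35]'; python3 - <<'E'
from h import *
I,D,c=snap('side','s27');J=I[205:310,140:225,::-1];cv2.imwrite(f'pics/s27z.png',cv2.resize(J,None,fx=7,fy=5.7,interpolation=cv2.INTER_CUBIC))
I,D,c=snap('wrist','w27');J=I[60:290,190:330,::-1];cv2.imwrite('pics/w27c.png',cv2.resize(J,None,fx=4,fy=2.6,interpolation=cv2.INTER_CUBIC));print(get_state()['tool_pos'])
E
```

```text
t: 23.15
tool_pos: [0.5212, 0.2158, 0.2852]
orientation: [[0.999, 0.048, 0.003], [0.048, -0.999, 0.0], [0.003, -0.0, -1.0]]
ft_force: [-0.4, 0.4, 0.2]
opening: 0.348
[0.52048978 0.21507278 0.28283634]
```

View pics/s27z.png

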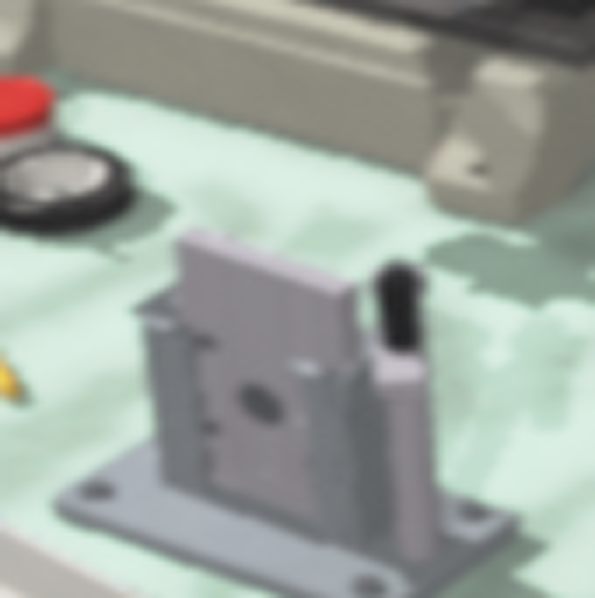

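View pics/w27.png

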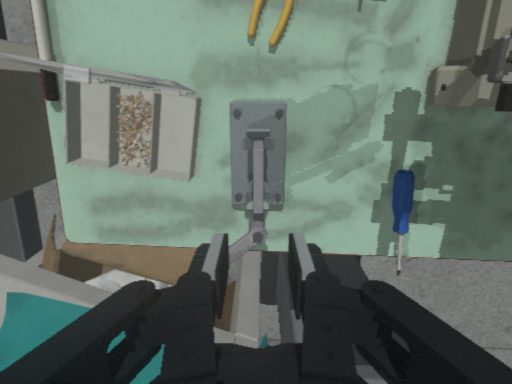

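```bash
python3 - <<'E'
from h import *
nn=np.array([-.047,.999,0]);p=np.array([.520,.2145,0])
I,D,c=load('s27');K,R,t=c;C=-R.T@t
def q(x,y):
    d=R.T@np.linalg.inv(K)@np.array([140+x/7,205+y/5.7,1.]);L=((p+nn*.005-C)@nn)/(d@nn);w=C+L*d-p;return np.round([w@[.999,.047,0],w[2]],4)
for a in [(178,243),(345,295),(262,405)]: print(q(*a))
P=cloud(c,D)
m=np.isfinite(P[...,2])&(abs((P[...,0]-.52))<.05)&(abs(P[...,1]-.2145)<.02)&(P[...,2]>.098)
print(m.sum(),np.percentile(P[m][:,2],[50,90,95,99,100]))
I,D,c=load('w27');P=cloud(c,D)
for v in range(140,200,6): print(v,P[v,254:264].mean(0).round(4))
E
```

```text
[0.0266 0.1196]
[-0.037   0.1186]
[0.0002 0.0574]
2876 [0.43587982 0.55661517 0.57030318 0.58137601 0.58415014]
140 [0.5506 0.215  0.085 ]
146 [0.549  0.215  0.1128]
152 [nan nan nan]
158 [0.5399 0.2146 0.1245]
164 [0.5343 0.2143 0.1245]
170 [0.5285 0.214  0.1239]
176 [0.5227 0.2138 0.1236]
182 [0.5168 0.2135 0.1234]
188 [0.5109 0.2132 0.1232]
194 [0.5047 0.2129 0.1226]
```

```bash
python3 -m crank '[-0.2,0.05,0.03,0,0.35, -0.3,0.05,0.03,0,0.35, -0.25,0,0,0,0.35, 0,0,0,0,0.35, 0,0,0,0,0.35]'; python3 - <<'E'
from h import *
I,D,c=snap('wrist','w28');J=I[90:250,180:330,::-1];cv2.imwrite('pics/w28c.png',cv2.resize(J,None,fx=5,fy=3.7,interpolation=cv2.INTER_CUBIC));print(get_state()['tool_pos'])
E
```

```text
t: 23.75
tool_pos: [0.4078, 0.2298, 0.2919]
orientation: [[0.999, 0.048, 0.0], [0.048, -0.999, -0.002], [0.0, 0.002, -1.0]]
ft_force: [1.0, 1.2, -0.6]
opening: 0.352
[0.40858999 0.22962325 0.29185582]
```

View pics/w28.png

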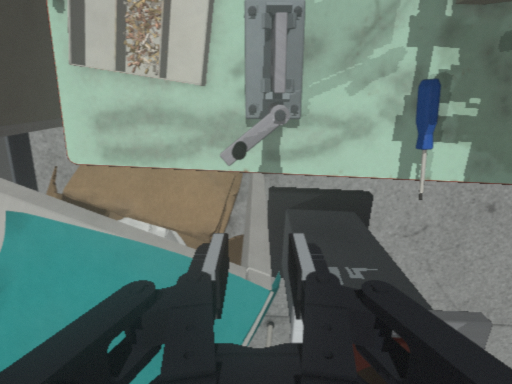

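View pics/w28c.png

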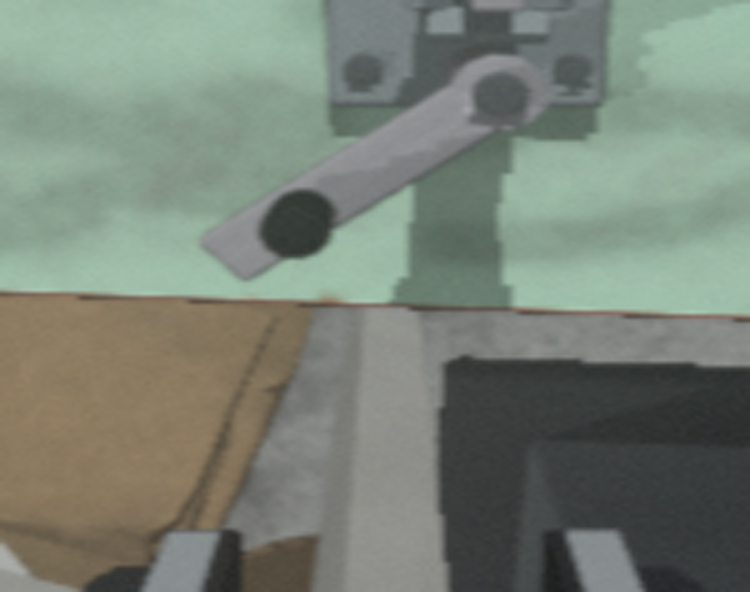

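```bash
python3 - <<'E'
from h import *
I,D,c=load('w28');f=lambda x,y,z:ray(c,180+x/5,90+y/3.7,z)
pin=f(296,223,.161);piv=f(501,96,.133);print(pin,piv)
d=pin-piv;print(np.linalg.norm(d[:2]),np.arctan2(d[1],d[0]))
pv=np.array([.520,.2142])-.054*np.array([.9989,.047]);print('pivot from stand',pv)
for a in (pv,piv[:2]):
    e=pin[:2]-a;th=np.arctan2(e[1],e[0]);print(np.linalg.norm(e),th,a+.045*np.array([np.cos(th),np.sin(th)]))
a=pv
for th in np.arange(2.25,-.15,-.2): 
    print(round(th,2),(a+.045*np.array([np.cos(th),np.sin(th)])).round(4))
s=get_state();print(s['joint_pos'],s['tool_pos'])
E
```

```text
[0.43835663 0.24523007 0.161     ] [0.46535959 0.21157089 0.133     ]
0.04315205073284458 2.2469056491980495
pivot from stand [0.4660594 0.211662 ]
0.04352307823196004 2.2607578834556996 [0.43741656 0.24636917]
0.04315205073284458 2.2469056491980495 [0.43720025 0.24667149]
2.25 [0.4378 0.2467]
2.05 [0.4453 0.2516]
1.85 [0.4537 0.2549]
1.65 [0.4625 0.2565]
1.45 [0.4715 0.2563]
1.25 [0.4802 0.2544]
1.05 [0.4885 0.2507]
0.85 [0.4958 0.2455]
0.65 [0.5019 0.2389]
0.45 [0.5066 0.2312]
0.25 [0.5097 0.2228]
0.05 [0.511  0.2139]
[ 0.3711663  -0.0257105  -0.94223543  1.783046   -0.02059749  1.37467924
 -2.09082956] [0.40858999 0.22962325 0.29185582]
```

```bash
python3 -m crank '[0.04,0.02,0,0.0235,0.3, 0.04,0.02,0,0.0235,0.3, 0.04,0.02,0,0.0235,0.3, 0.04,0.02,0,0.0235,0.3, 0.036,0.029,0,0.0235,0.3, 0,0,0,0.0235,0.3, 0,0,0,0.0235,0.3, 0,0,0,0.0235,0.3, 0,0,0,0.0235,0.3, 0,0,0,0.0235,0.3]'; python3 -m crank '[0,0,-0.05,0.0235,0.3, 0,0,-0.05,0.0235,0.3, 0,0,-0.05,0.0235,0.3, 0,0,-0.05,0.0235,0.3, 0,0,-0.05,0.0216,0.3, 0,0,0,0,0.3, 0,0,0,0,0.3]'; python3 - <<'E'
from h import *
I,D,c=snap('wrist','w29');s=get_state();print(s['tool_pos'],np.arctan2(s['orientation'][1,1],s['orientation'][0,1]),s['joint_pos'][6])
I,D,c=load('w28');P=cloud(c,D);print(P[90+26,278:284,2],P[90+59,236:243,2])
E
```

```text
t: 24.8
tool_pos: [0.4387, 0.2462, 0.2915]
orientation: [[0.041, 0.999, -0.002], [0.999, -0.041, 0.001], [0.001, -0.002, -1.0]]
ft_force: [-0.0, 0.3, 0.2]
opening: 0.299
t: 25.5
tool_pos: [0.4383, 0.2465, 0.2545]
orientation: [[-0.625, 0.781, -0.002], [0.781, 0.625, 0.001], [0.002, -0.001, -1.0]]
ft_force: [0.0, -0.1, -0.5]
opening: 0.297
[0.43826079 0.24663229 0.25480263] 0.6755462543066443 -0.018153439505051855
[0.13732848 0.13668009 0.13725568 0.13759575 0.13783613 0.13703291] [0.16016896 0.1625404  0.16129004 0.16128266 0.16076328 0.1611453
 0.16115518]
```

View pics/w29.png

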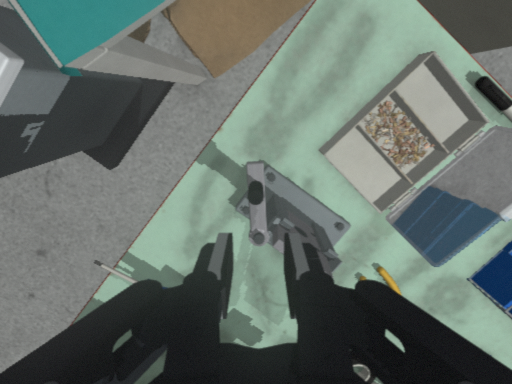

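```bash
python3 -m crank '[0,0,-0.2,0,0.3, 0,0,-0.2,0,0.3, 0,0,-0.13,0,0.3, 0,0,-0.1,0,0.3, 0,0,0,0,0.3, 0,0,0,0,0.3]'; python3 - <<'E'
from h import *
I,D,c=snap('wrist','w30')
E
```

```text
t: 26.15
tool_pos: [0.4381, 0.2471, 0.1611]
orientation: [[-0.628, 0.778, 0.0], [0.778, 0.628, 0.001], [0.0, 0.001, -1.0]]
ft_force: [0.2, 0.5, 0.9]
opening: 0.302
```

View pics/w30.png

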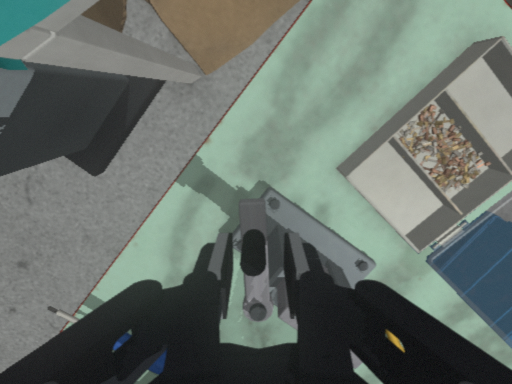

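```bash
python3 -m crank '[0.036,0.025,0,-0.0233,0.3, 0.039,0.0195,0,-0.0233,0.3, 0.0415,0.0135,0,-0.0233,0.3, 0.043,0.0075,0,-0.0233,0.3, 0.0435,0.001,0,-0.0233,0.3, 0.0435,-0.0055,0,-0.0233,0.3, 0.042,-0.0115,0,-0.0233,0.3, 0.04,-0.0175,0,-0.0233,0.3, 0,0,0,0,0.3, 0,0,0,0,0.3]'; python3 - <<'E'
from h import *
I,D,c=snap('wrist','w31')
E
```

```text
t: 27.2
tool_pos: [0.4874, 0.2519, 0.1613]
orientation: [[0.468, 0.884, 0.001], [0.884, -0.468, 0.0], [0.001, 0.001, -1.0]]
ft_force: [0.3, -0.9, -0.5]
opening: 0.304
```

View pics/w31.png

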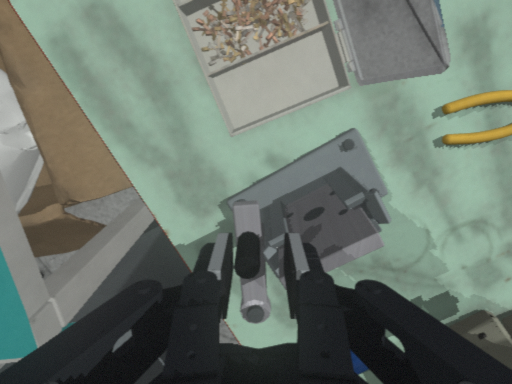

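```bash
python3 -m crank '[0.037,-0.0235,0,-0.0233,0.3, 0.033,-0.0285,0,-0.0233,0.3, 0.0285,-0.033,0,-0.0233,0.3, 0.0235,-0.037,0,-0.0233,0.3, 0.018,-0.04,0,-0.0233,0.3, 0.012,-0.042,0,-0.0233,0.3, 0.006,-0.0435,0,-0.0233,0.3, 0,-0.03,0,0,0.3, 0,0,0,0,0.3]'; python3 - <<'E'
from h import *
I,D,c=snap('wrist','w32')
E
```

```text
t: 28.15
tool_pos: [0.5108, 0.2095, 0.1606]
orientation: [[0.998, 0.06, 0.0], [0.06, -0.998, -0.0], [0.0, 0.0, -1.0]]
ft_force: [-0.7, -0.8, -1.6]
opening: 0.301
```

View pics/w32.png

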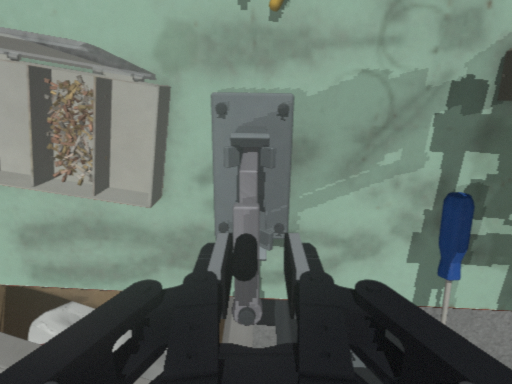

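```bash
python3 -m crank '[0,-0.012,0,0,0.3, 0,0,0,0,0.3]'; python3 -m crank '[0,-0.01,0,0,0.3, 0,0,0,0,0.3]'; python3 -m crank '[0,-0.01,0,0,0.3, 0,0,0,0,0.3]'
```

```text
t: 28.4
tool_pos: [0.5107, 0.2086, 0.1605]
orientation: [[0.998, 0.057, -0.0], [0.057, -0.998, 0.0], [-0.0, -0.0, -1.0]]
ft_force: [-0.6, 1.3, 0.6]
opening: 0.296
t: 28.6
tool_pos: [0.5106, 0.2083, 0.1606]
orientation: [[0.998, 0.057, 0.0], [0.057, -0.998, 0.002], [0.0, -0.002, -1.0]]
ft_force: [0.9, 6.2, -1.8]
opening: 0.299
t: 28.8
tool_pos: [0.5106, 0.208, 0.1606]
orientation: [[0.998, 0.058, 0.001], [0.058, -0.998, 0.004], [0.001, -0.004, -1.0]]
ft_force: [1.0, 10.1, -2.6]
opening: 0.303
```

```bash
python3 -m crank '[0,0.045,0,0,0.35, 0,0,0,0,0.4, 0,0,0,0,0.4, 0,0,0.15,0,0.4, 0,0,0.3,0,0.4, 0,0,0.3,0,0.4, 0,0,0.2,0,0.4, -0.2,0,0,0,0.4, 0,0,0,0,0.4, 0,0,0,0,0.4]'; python3 - <<'E'
from h import *
I,D,c=snap('wrist','w33');I,D,c=snap('side','s33');J=I[205:310,140:225,::-1];cv2.imwrite(f'pics/s33z.png',cv2.resize(J,None,fx=7,fy=5.7,interpolation=cv2.INTER_CUBIC));snap('top','t33')
E
```

```text
t: 29.8
tool_pos: [0.4806, 0.2113, 0.303]
orientation: [[0.999, 0.054, 0.001], [0.054, -0.999, -0.001], [0.001, 0.001, -1.0]]
ft_force: [-0.1, -0.1, 0.1]
opening: 0.402
```

View pics/w33.png

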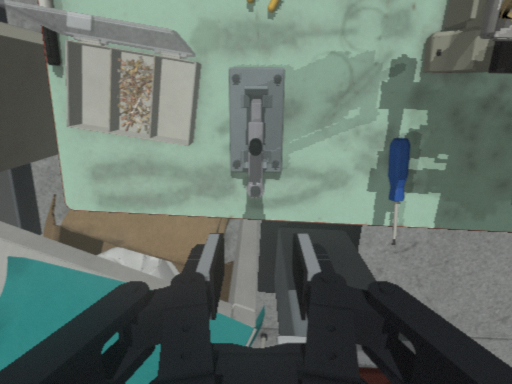

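View pics/s33z.png

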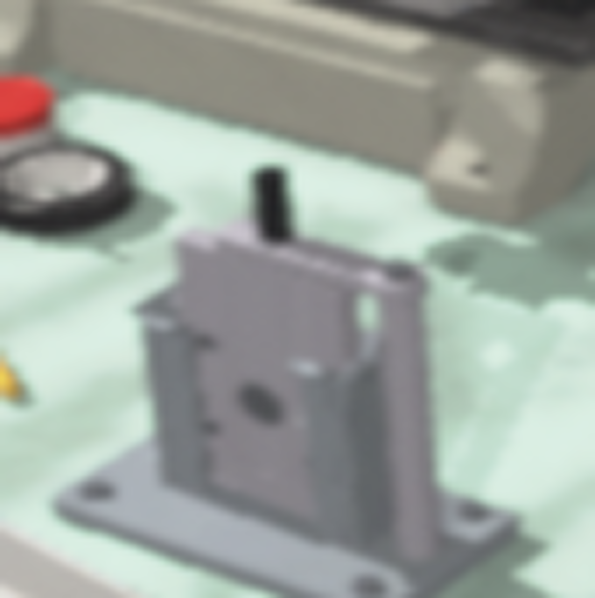

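View pics/t33.png

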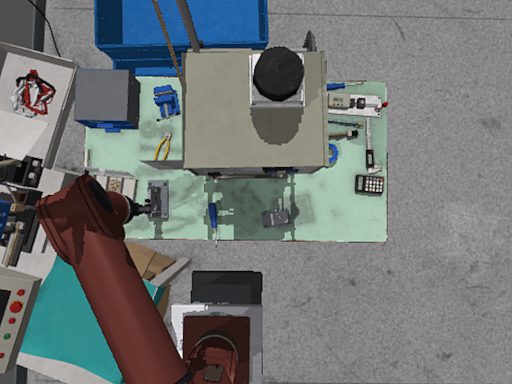

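```bash
python3 - <<'E'
from h import *
I,D,c=load('w33');a=ray(c,255.5,147,.161);b=ray(c,255,189,.137);d=a-b;print(a,b,np.linalg.norm(d[:2]),'angle rel',np.arctan2(d[1],d[0])-.047)
P=cloud(c,D)
for v in range(96,118,3): print(v,P[v,253:263].mean(0).round(4))
s=get_state();print(s['ft_force'],s['t'],s['joint_velocities'].round(3));sign_off()
E
```

```text
[0.51268567 0.21389891 0.161     ] [0.46800695 0.21219761 0.137     ] 0.044711105393413275 angle rel -0.008939866130125824
96 [0.553  0.2143 0.0436]
99 [0.5504 0.2142 0.0848]
102 [0.5483 0.214  0.1162]
105 [0.5456 0.2139 0.1184]
108 [0.5427 0.2137 0.1139]
111 [0.5399 0.2135 0.1137]
114 [0.537  0.2134 0.1136]
117 [0.5341 0.2132 0.1127]
[ 0.27420429 -0.74848552 -0.04364247] 29.95 [-0.001  0.004 -0.002 -0.001 -0.004 -0.001  0.   ]
the job is handed in; nothing more can be done
```

The plate is in the slot with the keeper bar swung over it, and the job is handed in at about 30 s of the 72 s. The sign-off gave no verdict.

**What I did**
- I laid the plate on the sloping rest with its tongue at the stop and let go. It measured 54.7° against the nominal 55°.
- I then tipped it upright by its top edge, gripped it on both faces and lowered it into the slot. After releasing it I drew the keeper pin round to its end stop, which pushed back with about 10 N.

**Last checks**
- **Plate height:** the top edge measured 119 to 120 mm from the side camera and 123 to 124 mm from the wrist camera. It should be 122 mm, so both fit a plate that is fully home.
- **Plate upright:** the measured tilt was about 0.02 rad.
- **Keeper:** the bar came out about 0.01 rad from closed.
- **Robot:** the gripper is clear of everything and the wrist force reads about zero.
- **Loose things:** they looked unmoved in the last pictures, but I did not measure them.

**What went wrong or disagreed**
- The plate caught at the mouth of the slot, with a short peak of about 55 N at the wrist. It slid roughly 10 mm up in the grip, then went down freely, so I carried on.
- The side view put the middle of the plate 5 mm off along the slot's width. The slot allows only about 2 mm, so I took this as camera error.
- A last depth reading on what was probably the plate's exposed top edge, taken after the keeper closed, came out low and uneven, at 113 to 118 mm. It is doubtful beside the bar, and it disagrees with the earlier heights.

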